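Open the test-bay guard to its stop and load the unit

ROBOT

A 6-joint arm with a two-finger parallel gripper is mounted at the origin on the work surface. World frame = base frame: x ahead of the robot, y to its left, z up, the work surface at z = 0. Lengths are in m, angles in rad, forces in N, time in s.
With the tool pointing down it reaches from about 0.25 to 0.725 m from the base axis. Payload 4 kg.
Tool frame: the origin (TCP) lies where the fingers leave the gripper's body, on its centre line; the fingertips stand 73 mm ahead of it and the grasp point (between the pads) lies 54 mm ahead of it (finger_overhang is the distance from the TCP to the fingertips, in m); y points along the fingers, x is the direction in which the jaws open and shut, and the axes are right-handed (so a half turn about y gives the same grasp; the last joint's range is limited). The gripper opens to 85 mm and grips with 20 to 120 N. Pads are 22 mm wide; open, the fingers measure 114 mm over their backs; the gripper's body (76 mm by 85 mm) begins 54 mm behind the grasp point. The pads swing forward as they close: fully open they stand 13 mm farther back than shut.
Start: joints at [-1.275, 0.241, 0.005, 1.335, 0, 1.571], TCP at [0.146, -0.478, 0.304] pointing down, gripper open.
Joint ranges: [-2.72, 2.72], [-1.05, 1.87], [-1.09, 1.28], [-1.99, 2.15], [-1.42, 1.44], [-3.14, 3.14]. Speed limits (rad/s): [2.79, 2.79, 3.14, 3.14, 3.14, 3.14].

INTERFACE

Orientations are given as [roll, pitch, yaw] about the fixed x, y, z axes, in that order (R = Rz(yaw) Ry(pitch) Rx(roll)).
In Python, from station import * gives the robot as it stands.
- The arm moves only by the shell command python3 -m creep 'ROWS' [OPENING] [FORCE]. ROWS is JSON, one flat list of numbers, 6 for each row, row after row: the shift along the tool's x, y, z in cm, then the turn, a rotation vector about the tool's x, y, z in rad. In form: [dx, dy, dz, ax, ay, az, dx, dy, dz, ax, ay, az, ...]. A call has 1 to 12 rows; each row is the pose to reach, as a shift and turn from the pose commanded when the call began, along the tool's axes at that moment; what a row does not reach only later rows make up. A row lasts 1/12 s, in which the tool goes at most 41.7 mm and 7.16 degrees, less where a joint would pass 70% of its speed; a pose out of reach is approached as far as the arm can. A call with a gripper value outside its range is refused whole. OPENING is the closure in counts, from 0 (fully open) to 255 (shut), set as the call begins (- or left out, the last holds). The fingers move at their own pace and stop on an object; FORCE is the grip in N (left out, the last holds). Time passes only in rows, so rows that repeat a pose let the fingers close. It gives the time, the measured TCP pose, the force and the opening at its end, in the units of the state.
- get_state(): the state, without advancing time (a new reading comes with each control period).
- capture(name): name is "side" or "top" or "wrist"; returns a dict with "img" (420x560x3 uint8, red, green, blue), "fx", "fy", "cx", "cy" (pixels), "rvec" (rotation vector, rad) and "tvec" (3), from world to camera coordinates, as OpenCV has them. Camera axes: x right, y down, z forward; pixel columns grow to the right and rows downward; lengths in m; the calibration is good to about 2 mm. The wrist camera is an equidistant fisheye: a pixel r from the principal point sees the ray r / f radians off the axis. A picture is of the moment at which its call begins. There is no depth.
- finish_job(): hands the job in, once; it reports no verdict.
The state is a dict: "clock": time; "joint_positions": joint angles; "joint_vel": joint speeds; "effort": joint torques, N m; "eef_pos": TCP position; "eef_rot": TCP orientation; "force": force on the tool from outside, world axes, zero at the start; "moment": the same for the moment, N m; "finger_gap": finger opening in m.
Only numpy, scipy, OpenCV 4.12 (cv2) and the standard library are available. Lean on these libraries where they do the work, as an engineer would, in place of code of your own. Each camera call takes 0.05 s, during which the arm holds its last target.

TASK

Push the clear guard sash up by the underside of its red lip until it is pressed snugly against the rubber foot of the yellow height stop, gently enough not to strain the stop, and leave it up there touching the foot. Then take the carrier by its orange grip and slide it straight into the bay under the sash until it is fully home against the black rear stop, and let go. Leave everything else on the bench alone.

Things in the scene. Friction and masses are not known exactly. Their poses are not given: they have to be found in the camera images.
- frame: Test-bay guard, an aluminium frame fixed to the bench: two upright 25 mm square posts 440 mm tall at its x = 0, y = -150 and +150 mm, a head beam on top, clear side panels behind the posts, open at the back, no floor but the bench. Origin on the bench midway between the posts; its x points into the bay, away from the robot give or take the frame's yaw; z up.
- mouth (a point): Middle of the bay's mouth, 10 mm above the bench, at x = -50 mm in the frame. Two white guides 20 mm high flare from about 70 mm either side of the middle here to 56 mm either side from x = -10 mm on, up to the black rubber rear stop (136 mm wide, 35 mm high) at the inner end, whose face towards the robot is at x = +85 mm in the frame.
- sash: Sash sliding vertically in the frame: clear panel with a red lip along its lower edge that stands out towards the robot. Origin: mid width, at the height of the lip's underside, 6 mm behind its foremost edge; axes as the frame's. Underside 60 to 120 mm above the bench at first, can rise to 300 mm. Counterbalanced to 2 N with 3.5 N of friction: stays where it is left, takes 2 to 5.5 N to lift.
- lip_nose (a point): Foremost point of the lip, mid width, half its thickness up. The lip is 330 mm wide, 12 mm thick and runs 38 mm back from here in front of the posts to the clear panel; its front nose is rounded (radius 6 mm). Nothing is below it but the bench and the guides.
- stop: Yellow height stop on the left (+y) post, above the left end of the lip. A black rubber foot 22 mm across hangs under it on a screw. The sash is up when the lip's top (12 mm above its underside) presses on the foot. Origin: mean place of the foot's underside. The screw was turned: the true underside is anywhere up to 12 mm lower or higher, not measured, to be felt.
- stop_block (a point): Centre of the front part of the yellow block of the stop, 66 mm above the mean foot; the block is 50 mm wide, 36 mm high. The foot is sprung, 2 N per mm: snug is 4 N or more on the foot (2 mm); over 18 N (9 mm) strains it. When let go, the sash backs off the foot a little until its own friction holds it, still lightly touching.
- carrier: Loose carrier, about 0.45 kg, on the bench left or right in front of the frame: grey deck 230 x 100 x 12 mm with a dark metal unit (85 x 90 mm, top 120 mm above the bench) on its front part. Origin: centre of the deck's underside; x points to the unit's end, deck front edge at x = +115 mm; z up. It slides on the bench at 2 to 6 N. Home: origin at x = -30 mm in the frame, unit end first.
- grip (a point): On the axis of the carrier's upright orange grip, 60 mm above the bench. The grip is 36 mm along the carrier's x, 24 mm along its y, centred at x = -85 mm, and reaches from 12 to 87 mm above the bench.
- meter_a: Yellow hand-held meter lying on the bench on the side where the carrier is not, 190 x 90 x 45 mm; origin under its middle. Bystander, not to be moved.
- meter_c: Yellow meter lying far left, 190 x 90 x 45 mm; origin under its middle. Bystander, not to be moved.
- gas_can: Upright yellow can, 66 mm across, 170 mm tall, left of the frame; origin under its middle. Bystander, not to be moved.
- parts_tray: Blue parts tray far right, 140 x 100 x 35 mm; origin under its middle. Bystander, not to be moved.
- driver: Screwdriver with red handle lying far right; origin under its middle. Bystander, not to be moved.
- fan: Black fan, 100 x 100 x 26 mm, lying far left; origin under its middle. Bystander, not to be moved.
Mind the look-alikes: they are no part of the job. What is shaped like the carrier but green or pink is not meant.

How it is judged:
By the outcome, as a careful person would: the job done as asked, in the order asked, and still so for the second after the job is handed in, with the robot touching nothing.
It also fails if it takes over 72 s, if anything falls off the work surface, if the arm or the gripper's body presses on something with over 40 N, if the wrist force passes 120 N, or if a joint passes its speed limit or range.

## Working session

There is one attempt and no reset: what is moved stays moved. The work goes in short steps, Python scripts to look and compute and a shell command to move; the robot and the scene stay as the last step left them, time stands still between calls to the robot, and variables do not carry over. Pictures are saved under pics/ and viewed, and the job is handed in when it is done.

```bash
ls; mkdir -p pics; python3 - <<'E'
from station import *
import cv2,json
s=get_state();print({k:(v if not hasattr(v,'tolist') else v.tolist()) for k,v in s.items()})
for n in ["side","top","wrist"]:
    c=capture(n); cv2.imwrite(f"pics/{n}0.png",cv2.cvtColor(c["img"],cv2.COLOR_RGB2BGR)); print(n,[c[k] for k in("fx","fy","cx","cy","rvec","tvec")])
E
```

```text
pics
{'clock': 0.0, 'joint_positions': [-1.2750028099118014, 0.2414277968742541, 0.003713169272257403, 1.3351948784201837, -5.279108546842518e-06, 1.5707862867533844], 'joint_vel': [0.0004947443156930597, 0.0015349228139902899, 0.0010676695506090575, -0.00036477007089176527, -0.0002417268469208363, -0.0009951157748733432], 'effort': [-8.140254976751748e-05, -37.2321617603302, 25.240647196769714, 0.016971721197478473, 8.641866998004843e-05, -2.7090734988632903e-07], 'eef_pos': [0.14560767889172047, -0.4778243590459814, 0.3030011755636707], 'eef_rot': [-1.5708015846870045, 0.0021131792801798444, -1.2749927698478722], 'force': [0.28310306778563804, 0.9524894015986225, -0.421053261653766], 'moment': [0.04036199085460068, -0.007300456880127376, 0.03842861802042019], 'finger_gap': 0.08523035509639568}
side [457.4307530672784, 457.4307530672784, 275.1153424386736, 200.35793872988944, array([ 1.01674386, -2.42946329,  1.0670888 ]), array([0.32561022, 0.40240024, 1.42207145])]
top [519.2724059597658, 519.2724059597658, 280.8243556386412, 209.9699135538616, array([ 2.11958698, -2.16027224,  0.1472769 ]), array([0.01309594, 0.51883308, 1.62849476])]
wrist [325.19226210127806, 325.19226210127806, 281.3389445773694, 209.09260838049832, array([-2.32824191,  1.72213058,  0.25749537]), array([-0.49788066, -0.03937853,  0.37960267])]
```

View pics/side0.png

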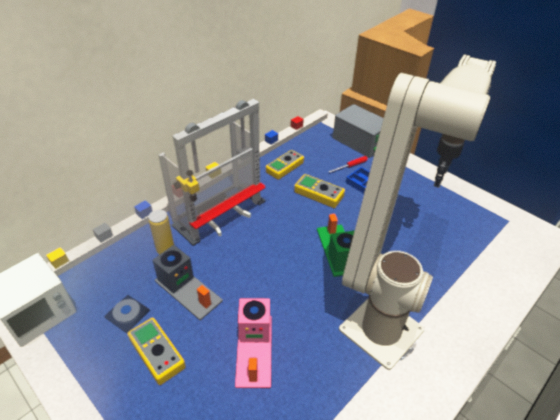

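View pics/top0.png

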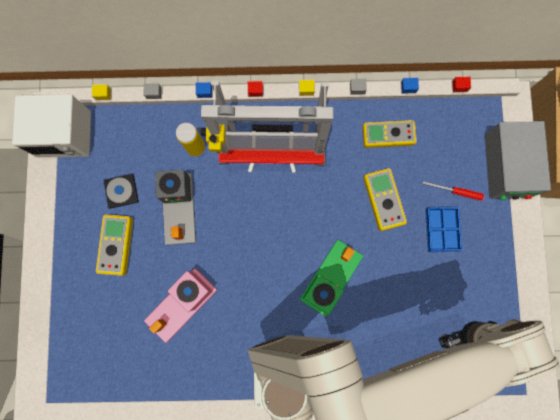

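View pics/wrist0.png

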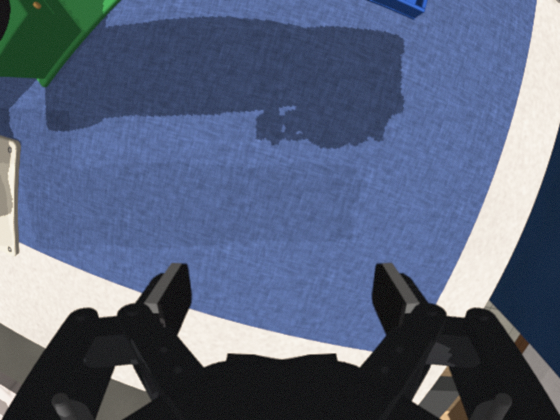

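```bash
cat > h.py <<'E'
from station import *
import cv2,numpy as np
def cam(n): return capture(n)
def proj(c,P):
    R=cv2.Rodrigues(np.array(c["rvec"]))[0]; p=R@np.array(P,float)+np.array(c["tvec"]); return np.array([c["fx"]*p[0]/p[2]+c["cx"],c["fy"]*p[1]/p[2]+c["cy"]])
def ray(c,u,v,fish=False):
    R=cv2.Rodrigues(np.array(c["rvec"]))[0]; C=-R.T@np.array(c["tvec"])
    a=np.array([(u-c["cx"])/c["fx"],(v-c["cy"])/c["fy"]])
    if fish:
        r=np.hypot(*a); d=np.array([*(a/r*np.sin(r)),np.cos(r)]) if r>0 else np.array([0,0,1.])
    else: d=np.array([*a,1.]); d/=np.linalg.norm(d)
    return C,R.T@d
def onz(c,u,v,z,fish=False):
    C,d=ray(c,u,v,fish); return C+d*(z-C[2])/d[2]
def tri(c1,p1,c2,p2):
    C1,d1=ray(c1,*p1);C2,d2=ray(c2,*p2)
    A=np.stack([d1,-d2],1); t=np.linalg.lstsq(A,C2-C1,rcond=None)[0]
    a,b=C1+t[0]*d1,C2+t[1]*d2; return (a+b)/2,np.linalg.norm(a-b)
def crop(n,src,x,y,w,h,k):
    im=cv2.imread(src)[y:y+h,x:x+w]; cv2.imwrite(n,cv2.resize(im,None,fx=k,fy=k,interpolation=cv2.INTER_CUBIC))
E
python3 - <<'E'
from h import *
crop("pics/c1.png","pics/top0.png",130,80,210,180,3.8) if 0 else crop("pics/c1.png","pics/top0.png",145,80,195,145,4)
crop("pics/c2.png","pics/side0.png",130,100,150,148,4)
crop("pics/c3.png","pics/top0.png",140,155,80,100,6)
crop("pics/c4.png","pics/side0.png",140,235,100,90,6)
E
```

```text
(no output)
```

View pics/c1.png

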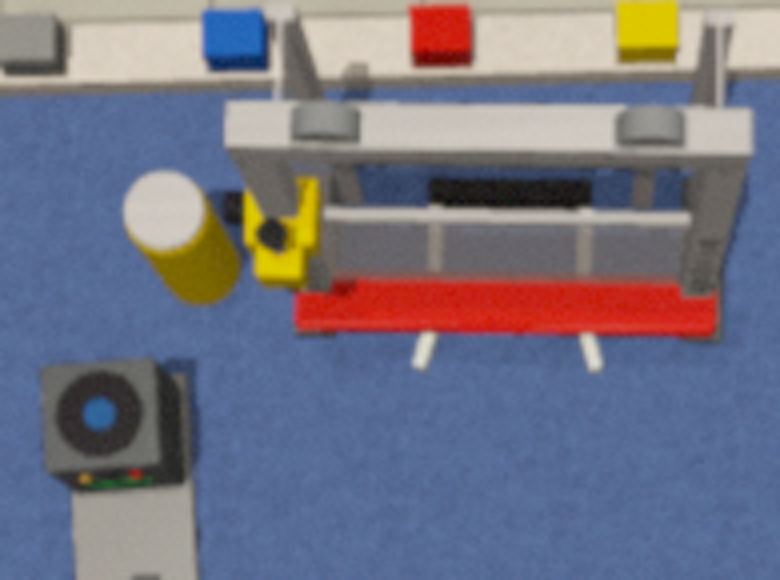

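View pics/c2.png

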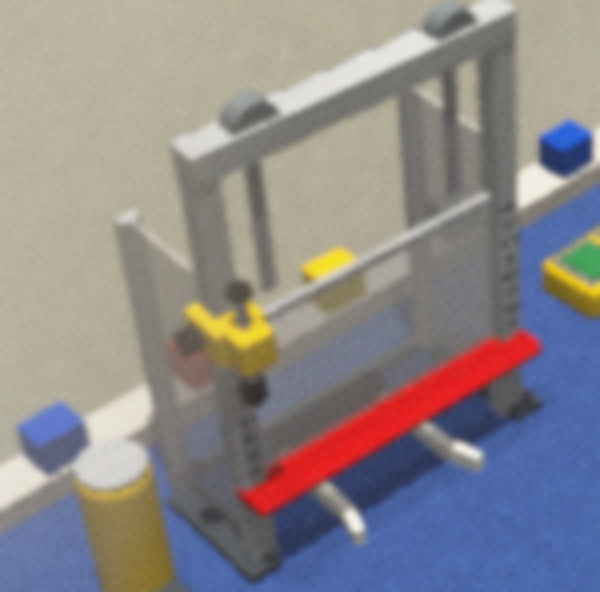

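View pics/c3.png

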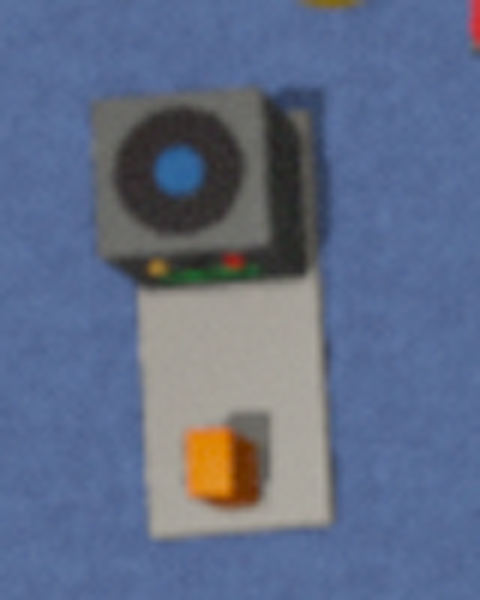

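View pics/c4.png

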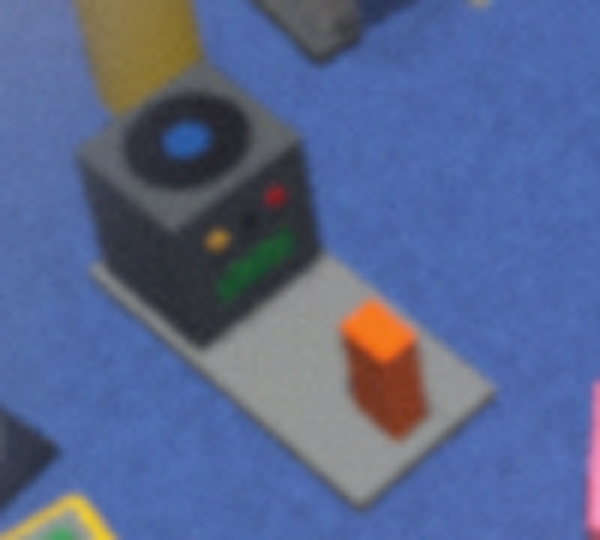

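```bash
python3 - <<'E'
from h import *
t=cam("top");s=cam("side")
import pickle;pickle.dump((t,s),open("cams.pkl","wb"))
T=lambda x,y:(145+x/4,80+y/4); S=lambda x,y:(130+x/4,100+y/4)
T3=lambda x,y:(140+x/6,155+y/6); S4=lambda x,y:(140+x/6,235+y/6)
for n,a,b in [("lipL",T(297,329),S(262,510)),("lipR",T(717,333),S(542,347)),("beamTopL front",T(230,155),S(180,150)),("beamTopR front",T(752,155),S(515,12)),("blockfrontR top",T(302,283),S(275,340))]:
    print(n,*[np.round(v,4) for v in tri(t,a,s,b)])
print("mouth guides L,R z.02",onz(t,*T(421,368),.02),onz(t,*T(596,368),.02))
print("deck z.012", [onz(t,*T3(*p),.012).round(4) for p in [(152,538),(332,522),(138,290),(320,270)]])
print("griptop z.087",[onz(t,*T3(*p),.087).round(4) for p in [(187,430),(236,427),(190,498),(238,502)]], onz(t,*T3(212,464),.087))
print("unit top z.12",[onz(t,*T3(*p),.12).round(4) for p in [(92,102),(262,88),(98,258),(270,245)]])
print("side griptop",[onz(s,*S4(*p),.087).round(4) for p in [(340,327),(372,298),(417,333),(385,363)]])
print("side deck",[onz(s,*S4(*p),.012).round(4) for p in [(362,503),(496,388)]])
E
```

```text
lipL [0.6639 0.1924 0.1032] 0.0009
lipR [ 0.6548 -0.1367  0.0972] 0.002
beamTopL front [0.6893 0.1914 0.4668] 0.0127
beamTopR front [ 0.6808 -0.1332  0.4553] 0.001
blockfrontR top [0.6501 0.1646 0.2908] 0.0011
mouth guides L,R z.02 [0.64975984 0.10149439 0.02      ] [ 0.64677935 -0.04211103  0.02      ]
deck z.012 [array([0.4168, 0.3794, 0.012 ]), array([0.4236, 0.2822, 0.012 ]), array([0.5526, 0.3891, 0.012 ]), array([0.5616, 0.2896, 0.012 ])]
griptop z.087 [array([0.4661, 0.3446, 0.087 ]), array([0.4671, 0.3191, 0.087 ]), array([0.4307, 0.3425, 0.087 ]), array([0.4281, 0.3177, 0.087 ])] [0.44812143 0.33136868 0.087     ]
unit top z.12 [array([0.6333, 0.3885, 0.12  ]), array([0.6389, 0.3008, 0.12  ]), array([0.5516, 0.384 , 0.12  ]), array([0.5566, 0.2959, 0.12  ])]
side griptop [array([0.462 , 0.3448, 0.087 ]), array([0.465 , 0.3215, 0.087 ]), array([0.4312, 0.3187, 0.087 ]), array([0.428 , 0.3422, 0.087 ])]
side deck [array([0.4143, 0.3772, 0.012 ]), array([0.4204, 0.2813, 0.012 ])]
```

```bash
cat >> h.py <<'E'
from scipy.spatial.transform import Rotation as Ro
def Rc():
    return Ro.from_euler("xyz",get_state()["eef_rot"])
def row(pos,R,p0=None,R0=None):
    s=get_state(); R0=R0 or Rc(); p0=np.array(s["eef_pos"]) if p0 is None else p0
    d=R0.inv().apply(np.array(pos)-p0)*100; w=(R0.inv()*R).as_rotvec()
    return np.round(d,2).tolist()+np.round(w,3).tolist()
def Rax(y,x):  # tool from y axis & x axis approx
    y=np.array(y,float);y/=np.linalg.norm(y);x=np.array(x,float);x-=y*(x@y);x/=np.linalg.norm(x)
    return Ro.from_matrix(np.stack([x,y,np.cross(x,y)],1))
E
python3 - <<'E'
from h import *
c=cam("wrist");R=cv2.Rodrigues(np.array(c["rvec"]))[0];C=-R.T@c["tvec"]
s=get_state();q=Rc()
print("cam in tool",q.inv().apply(C-s["eef_pos"]),"axis",q.inv().apply(R.T@[0,0,1]),"up",q.inv().apply(R.T@[0,-1,0]), q.as_matrix().round(3))
import pickle;t,sd=pickle.load(open("cams.pkl","rb"))
T=lambda x,y:(145+x/4,80+y/4)
print("can base",onz(t,*T(205,275),0),"can top",onz(t,*T(165,210),.17))
print("foot/stop block front centre", onz(t,*T(280,267),.29))
for th in (0,20): print(th)
a=np.radians(20)
for x in ([0,-1,0],[0,1,0]):
    print(row([.45,.028,.32],Rax([0,0,-1],x)), row([.50,.028,.25],Rax([np.cos(a),0,-np.sin(a)],x)))
E
```

```text
cam in tool [-0.00101599 -0.07032816  0.07262264] axis [-4.95701934e-04  9.57227231e-01 -2.89336796e-01] up [-0.00116511  0.28933608  0.95722687] [[ 0.291 -0.     0.957]
 [-0.957  0.001  0.291]
 [-0.001 -1.    -0.   ]]
can base [0.73763547 0.28308967 0.        ] can top [0.74217221 0.28403796 0.17      ]
foot/stop block front centre [0.66248803 0.1803849  0.29      ]
0
20
[-39.55, -1.61, 43.86, 0.0, 0.296, -0.001] [-38.09, 5.39, 48.64, 1.212, 0.257, -0.181]
[-39.55, -1.61, 43.86, -0.001, -2.846, -0.0] [-38.09, 5.39, 48.64, -0.248, -2.367, -1.657]
```

```bash
python3 -m creep '[-39.5,-1.6,43.9,0,0.296,0,-39.5,-1.6,43.9,0,0.296,0,-39.5,-1.6,43.9,0,0.296,0,-39.5,-1.6,43.9,0,0.296,0,-39.5,-1.6,43.9,0,0.296,0,-39.5,-1.6,43.9,0,0.296,0,-39.5,-1.6,43.9,0,0.296,0,-39.5,-1.6,43.9,0,0.296,0]' 255 60; python3 -c "
from h import *
print(np.round(get_state()['joint_positions'],3))"
```

```text
clock: 0.97
eef_pos: [0.3159, -0.195, 0.3131]
eef_rot: [-1.57, -0.0, -1.572]
force: [0.6, 0.2, -0.8]
finger_gap: 0.0001
[-0.553 -0.021 -0.27   1.322  0.     2.589]
```

```bash
python3 - <<'E'
from h import *
t=cam("top")
cv2.imwrite("pics/t1.png",cv2.cvtColor(t["img"],cv2.COLOR_RGB2BGR))
crop("pics/t1c.png","pics/t1.png",215,200,180,140,4)
az=np.arctan2(.06,.5); 
def P(x,y,z,th,roll=-.1):
    az=np.arctan2(y,x); th=np.radians(th)
    return [x,y,z],Rax([np.cos(th)*np.cos(az),np.cos(th)*np.sin(az),-np.sin(th)],[np.sin(az),-np.cos(az),0])*Ro.from_rotvec([0,roll,0])
for a in [(.50,.05,.28,90),(.50,.05,.28,45),(.53,.055,.25,15)]: print(row(*P(*a)))
E
```

```text
[-23.69, 3.52, 18.29, -0.004, -0.189, -0.004]
[-23.69, 3.52, 18.29, 0.782, -0.181, -0.008]
[-24.15, 6.54, 21.28, 1.306, -0.168, -0.008]
```

View pics/t1c.png

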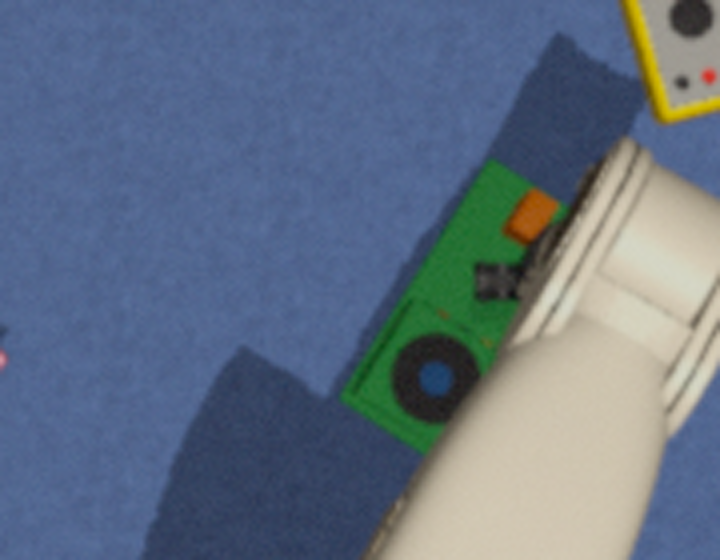

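```bash
python3 -m creep '[-23.7,3.5,18.3,0.1,-0.19,0,-23.7,3.5,18.3,0.2,-0.19,0,-23.7,3.5,18.3,0.3,-0.19,0,-23.7,3.5,18.3,0.4,-0.19,0,-23.7,3.5,18.3,0.5,-0.185,0,-24.1,4.5,20,0.6,-0.185,0,-24.1,5.5,21.3,0.7,-0.18,0,-24.1,6.5,21.3,0.8,-0.18,-0.01,-24.1,6.5,21.3,0.95,-0.17,-0.01,-24.1,6.5,21.3,1.1,-0.17,-0.01,-24.1,6.5,21.3,1.25,-0.17,-0.01,-24.1,6.5,21.3,1.3,-0.17,-0.01]'; python3 - <<'E'
from h import *
print(np.round(get_state()['joint_positions'],3))
for n in("side","top"):
    c=cam(n);cv2.imwrite(f"pics/{n}2.png",cv2.cvtColor(c["img"],cv2.COLOR_RGB2BGR))
E
```

```text
clock: 2.02
eef_pos: [0.5295, 0.0444, 0.2466]
eef_rot: [-0.459, -0.095, -1.436]
force: [1.0, -0.0, -1.3]
finger_gap: 0.0001
[ 0.081  0.077 -0.993 -0.613  0.006  3.033]
```

View pics/side2.png

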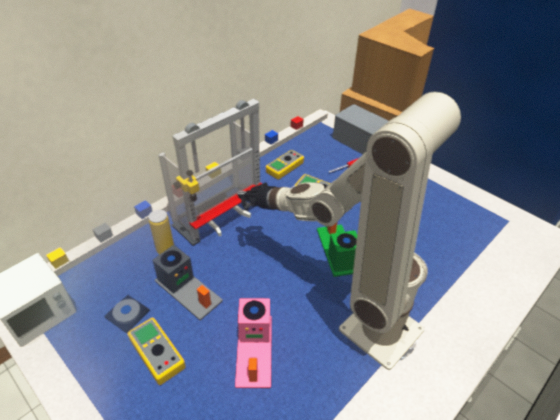

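View pics/top2.png

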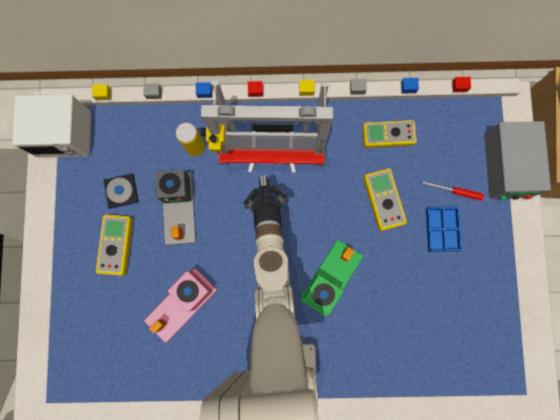

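```bash
cat >> h.py <<'E'
from scipy.optimize import least_squares
D=[(.4995,.303,.2414,.0037,1.3352),(.3712,.3131,-.021,-.27,1.322),(.5314,.2466,.077,-.993,-.613)]
def fk(p,q2,q3,q4):
    L1,L2,L3,h=p; a=q2-q3; f=a+q4
    return L1*np.sin(q2)+L2*np.cos(a)+L3*np.cos(f), h+L1*np.cos(q2)-L2*np.sin(a)-L3*np.sin(f)
def fitk():
    return least_squares(lambda p:np.concatenate([np.subtract(fk(p,*d[2:]),d[:2]) for d in D]),[.4,.35,.2,.2])
def ik(p,r,z,f):
    s=least_squares(lambda q:[*np.subtract(fk(p,*q),(r,z)),(q[0]-q[1]+q[2]-f)],[.3,-.8,-.5]); return s.x,s.cost
E
python3 - <<'E'
from h import *
s=fitk();print(s.x,s.cost)
for r,z,f in [(.531,.2466,.459),(.531,.15,.3),(.531,.09,.3),(.56,.09,.26),(.6,.085,.26),(.615,.083,.26),(.615,.19,.26),(.615,.19,0.1)]:
    q,c=ik(s.x,r,z,f);print(r,z,f,q.round(3),c, "wristpitch r,z",(r-s.x[2]*np.cos(f)).round(3),(z+s.x[2]*np.sin(f)).round(3))
E
```

```text
[0.48671731 0.39554675 0.33706848 0.25955652] 7.946563282495083e-06
0.531 0.2466 0.459 [ 0.086 -0.992 -0.619] 1.9798713902696336e-28 wristpitch r,z 0.229 0.396
0.531 0.15 0.3 [ 0.703 -1.138 -1.542] 2.130439094563145e-24 wristpitch r,z 0.209 0.25
0.531 0.09 0.3 [ 0.968 -1.109 -1.778] 8.921211103329503e-19 wristpitch r,z 0.209 0.19
0.56 0.09 0.26 [ 0.968 -1.038 -1.746] 1.0489140776000171e-19 wristpitch r,z 0.234 0.177
0.6 0.085 0.26 [ 0.932 -0.938 -1.61 ] 3.651054802122663e-23 wristpitch r,z 0.274 0.172
0.615 0.083 0.26 [ 0.925 -0.9   -1.565] 1.3117298358634122e-24 wristpitch r,z 0.289 0.17
0.615 0.19 0.26 [ 0.563 -0.933 -1.236] 1.1127040171554411e-19 wristpitch r,z 0.289 0.277
0.615 0.19 0.1 [ 0.75  -0.953 -1.603] 7.482168446540375e-25 wristpitch r,z 0.28 0.224
```

```bash
cat >> h.py <<'E'
def P(x,y,z,th,roll=-.1):
    az=np.arctan2(y,x); th=np.radians(th)
    return [x,y,z],Rax([np.cos(th)*np.cos(az),np.cos(th)*np.sin(az),-np.sin(th)],[np.sin(az),-np.cos(az),0])*Ro.from_rotvec([0,roll,0])
E
python3 - <<'E'
from h import *
for a in [(.56,.08,.20,20),(.57,.08,.13,17),(.575,.08,.083,15)]: print(row(*P(*a)))
E
```

```text
[-3.54, 5.06, -1.91, 0.121, -0.016, 0.038]
[-4.07, 9.1, -7.69, 0.173, -0.014, 0.031]
[-4.44, 11.65, -11.65, 0.208, -0.013, 0.027]
```

```bash
python3 -m creep '[-1.8,2.5,-0.9,0.06,-0.01,0.02,-3.5,5,-1.9,0.12,-0.016,0.038,-3.7,6.3,-3.8,0.14,-0.015,0.035,-3.9,7.7,-5.7,0.15,-0.015,0.033,-4.1,9.1,-7.7,0.173,-0.014,0.03,-4.1,9.1,-7.7,0.173,-0.014,0.03]'; python3 - <<'E'
from h import *
print(np.round(get_state()['joint_positions'],3))
print(row(*P(.575,.08,.083,15)))
for n in("side",):
    c=cam(n);cv2.imwrite(f"pics/{n}3.png",cv2.cvtColor(c["img"],cv2.COLOR_RGB2BGR))
crop("pics/s3c.png","pics/side3.png",150,120,200,150,4)
E
```

```text
clock: 2.62
eef_pos: [0.5711, 0.0803, 0.1182]
eef_rot: [-0.32, -0.096, -1.401]
force: [-1.9, 0.2, -2.6]
finger_gap: 0.0004
[ 1.410e-01  7.330e-01 -1.035e+00 -1.450e+00 -3.000e-03  3.042e+00]
[-0.25, 1.46, -3.22, 0.056, 0.001, -0.005]
```

View pics/s3c.png

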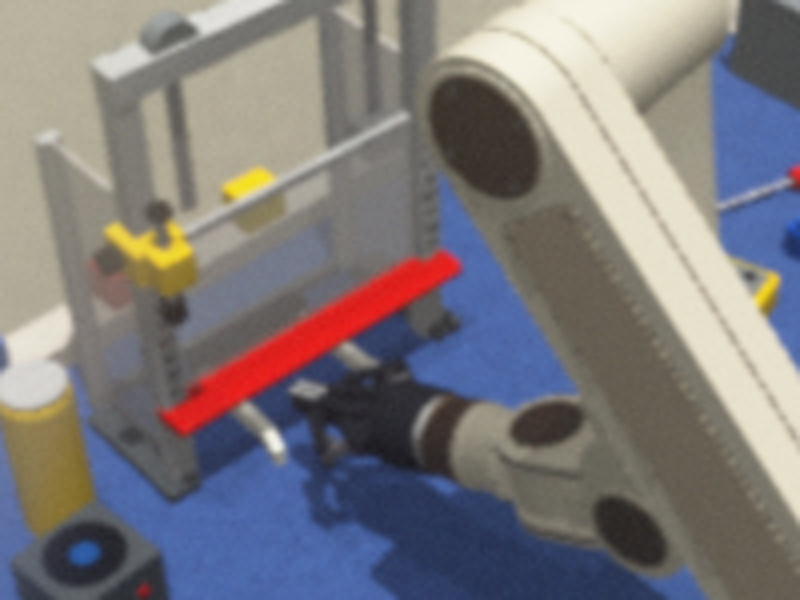

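```bash
python3 -m creep '[0,0,0,0,0,0,0,0,0,0,0,0]'; python3 - <<'E'
from h import *
print(np.round(get_state()['joint_positions'],3))
print(row(*P(.575,.08,.083,15)))
E
```

```text
clock: 2.83
eef_pos: [0.574, 0.0806, 0.1374]
eef_rot: [-0.287, -0.096, -1.405]
force: [-0.1, -0.6, 0.1]
finger_gap: 0.0
[ 1.410e-01  6.990e-01 -1.038e+00 -1.451e+00 -3.000e-03  3.042e+00]
[-0.45, 1.62, -5.18, 0.024, 0.0, -0.002]
```

```bash
python3 -m creep '[-0.1,0.4,-1.3,0.006,0,0,-0.2,0.8,-2.6,0.012,0,0,-0.3,1.2,-3.9,0.018,0,0,-0.45,1.6,-5.2,0.024,0,0,-0.45,1.6,-5.2,0.024,0,0,-0.45,1.6,-5.2,0.024,0,0]'; python3 - <<'E'
from h import *
print(np.round(get_state()['joint_positions'],3))
print(row(*P(.612,.084,.083,15)))
for n in("side","wrist","top"):
    c=cam(n);cv2.imwrite(f"pics/{n}4.png",cv2.cvtColor(c["img"],cv2.COLOR_RGB2BGR))
crop("pics/s4c.png","pics/side4.png",150,150,140,100,5)
E
```

```text
clock: 3.33
eef_pos: [0.5746, 0.0801, 0.0834]
eef_rot: [-0.262, -0.096, -1.404]
force: [-0.3, 0.6, -0.5]
finger_gap: 0.0002
[ 1.370e-01  9.290e-01 -1.018e+00 -1.685e+00  3.000e-03  3.041e+00]
[0.23, 3.64, 0.91, -0.001, 0.001, -0.004]
```

View pics/s4c.png

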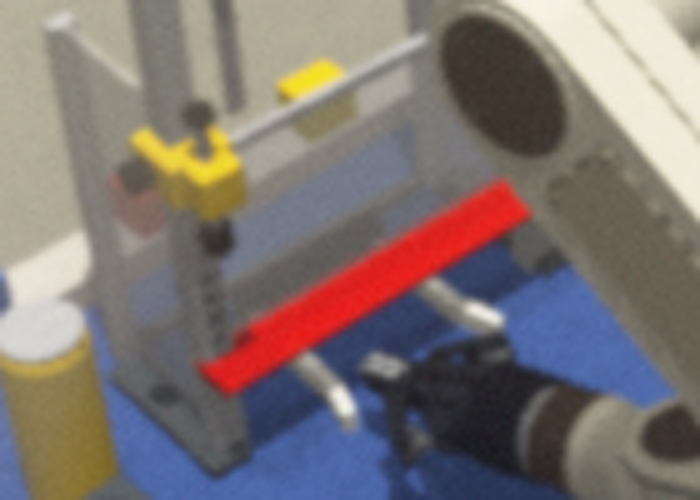

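View pics/wrist4.png

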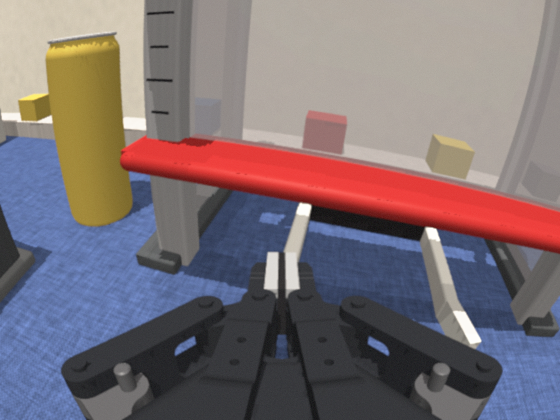

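```bash
python3 - <<'E'
from h import *
c=cam("wrist")
for p in [(280,207),(280,176)]:
    C,d=ray(c,*p,fish=True); print(C.round(3),(C+d*(.657-C[0])/d[0]).round(4),(C+d*(.6635-C[0])/d[0]).round(4))
E
```

```text
[0.524 0.081 0.172] [0.657  0.0964 0.0903] [0.6635 0.0971 0.0863]
[0.524 0.081 0.172] [0.657  0.098  0.1068] [0.6635 0.0988 0.1036]
```

```bash
python3 - <<'E'
from h import *
print(row(*P(.575,.08,.074,15)),row(*P(.612,.084,.074,15)))
E
```

```text
[-0.05, 0.31, -0.77, 0.001, 0.0, -0.002] [0.17, 3.9, 0.18, 0.0, 0.001, -0.004]
```

```bash
python3 -m creep '[0,0.15,-0.4,0,0,0,-0.05,0.3,-0.8,0,0,0,0,1.2,-0.5,0,0,0,0.05,2.1,-0.3,0,0,0,0.1,3,0,0,0,0,0.17,3.9,0.18,0,0,0,0.17,3.9,0.18,0,0,0,0.17,3.9,0.18,0,0,0]'; python3 - <<'E'
from h import *
print(np.round(get_state()['joint_positions'],3))
print(row(*P(.612,.084,.174,15)))
for n in("side","wrist"):
    c=cam(n);cv2.imwrite(f"pics/{n}5.png",cv2.cvtColor(c["img"],cv2.COLOR_RGB2BGR))
crop("pics/s5c.png","pics/side5.png",150,150,140,100,5)
E
```

```text
clock: 4.2
eef_pos: [0.6111, 0.0839, 0.0703]
eef_rot: [-0.269, -0.096, -1.404]
force: [-0.0, 0.7, 0.3]
finger_gap: 0.0001
[ 0.134  0.926 -0.918 -1.577  0.007  3.04 ]
[1.0, -2.65, 9.97, 0.005, 0.001, -0.005]
```

View pics/s5c.png

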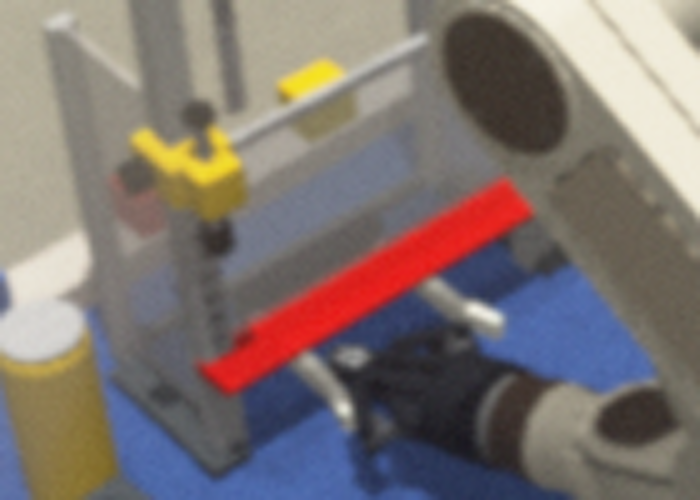

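View pics/wrist5.png

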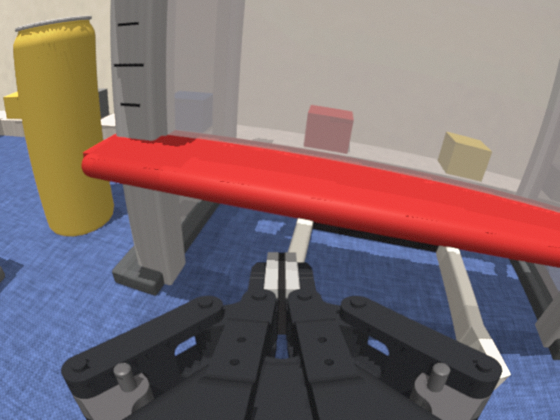

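```bash
python3 - <<'E'
from h import *
c=cam("wrist")
s=get_state()
def edge(img,col):
    a=img[:,:,0].astype(int)-img[:,:,2]-0; m=(img[:,:,0]>120)&(img[:,:,1]<70)&(img[:,:,2]<70)
    r=np.where(m[:300,col])[0]; return r.max()+.5,r.min()-.5
i4=cv2.imread("pics/wrist4.png")[:,:,::-1]; i5=c["img"]
for col in(200,281,340): print(col,edge(i4,col),edge(i5,col))
for col in(200,281):
    C,d=ray(c,col,edge(i5,col)[0],fish=True); print(C.round(4),"slope",d[2]/d[0],[(C+d*(x-C[0])/d[0]).round(4) for x in(.657,.6635,.67)])
T=Rc(); tip=s["eef_pos"]+T.apply([0,.073,0]); print("tip",tip,"top of tip",tip+T.apply([0,0,.011]))
R=cv2.Rodrigues(c["rvec"])[0]
def pf(Pw):
    p=R@np.array(Pw)+c["tvec"]; th=np.arctan2(np.hypot(p[0],p[1]),p[2]); k=th/np.hypot(p[0],p[1])*c["fx"]; return p[0]*k+c["cx"],p[1]*k+c["cy"]
print("tip px",pf(tip),pf(tip+T.apply([0,0,.011])))
E
```

```text
200 (np.float64(179.5), np.float64(138.5)) (np.float64(193.5), np.float64(138.5))
281 (np.float64(193.5), np.float64(151.5)) (np.float64(208.5), np.float64(150.5))
340 (np.float64(205.5), np.float64(161.5)) (np.float64(220.5), np.float64(161.5))
[0.5605 0.0849 0.1597] slope -0.624942982064711 [array([0.657 , 0.126 , 0.0994]), array([0.6635, 0.1287, 0.0954]), array([0.67  , 0.1315, 0.0913])]
[0.5605 0.0849 0.1597] slope -0.6296871700773065 [array([0.657 , 0.0955, 0.099 ]), array([0.6635, 0.0962, 0.0949]), array([0.67  , 0.097 , 0.0908])]
tip [0.68003289 0.09366245 0.05052252] top of tip [0.68276009 0.09515603 0.0610739 ]
tip px (np.float64(283.21581262547187), np.float64(267.64669057693993)) (np.float64(283.2585927067648), np.float64(247.41199494976948))
```

```bash
python3 - <<'E'
from h import *
T=Rc(); print("per +10cm z",(T.inv().apply([0,0,.1])*100).round(2), "x+3mm",T.inv().apply([.3,0,0]).round(2))
E
python3 -m creep '[0.1,0.1,1,0,0,0,0.2,-0.2,2,0,0,0,0.3,-0.5,3,0,0,0,0.4,-0.75,4,0,0,0,0.4,-0.75,4,0,0,0,0.4,-0.75,4,0,0,0]'
```

```text
per +10cm z [ 0.96 -2.66  9.59] x+3mm [0.05 0.29 0.07]
clock: 4.85
eef_pos: [0.6142, 0.0843, 0.1117]
eef_rot: [-0.268, -0.096, -1.404]
force: [0.4, -0.4, 0.4]
finger_gap: 0.0003
```

```bash
python3 - <<'E'
from h import *
for n in("side","wrist"):
    c=cam(n);cv2.imwrite(f"pics/{n}6.png",cv2.cvtColor(c["img"],cv2.COLOR_RGB2BGR))
crop("pics/s6c.png","pics/side6.png",150,150,140,100,5)
print(get_state()["force"],get_state()["eef_pos"])
E
```

```text
[-0.17763847  0.08688945 -0.24006759] [0.61418494 0.08429873 0.11085319]
```

View pics/s6c.png

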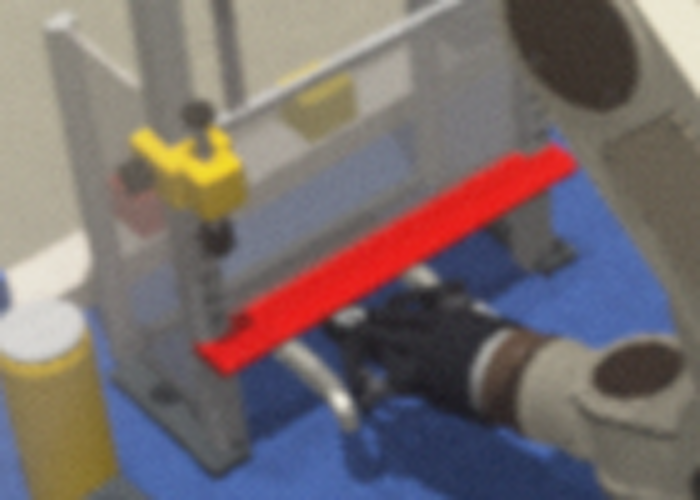

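View pics/wrist6.png

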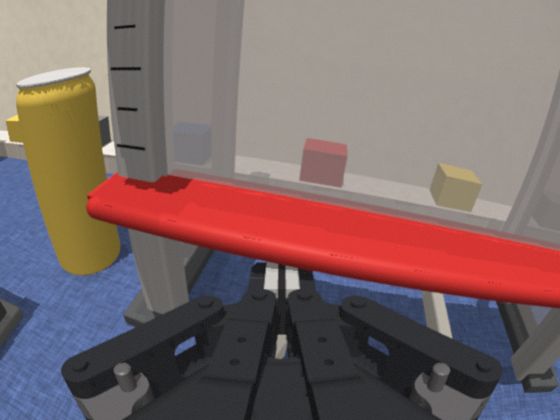

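```bash
python3 -m creep '[0.05,-0.13,0.5,0,0,0,0.1,-0.27,1,0,0,0,0.15,-0.4,1.5,0,0,0,0.2,-0.53,2,0,0,0,0.25,-0.66,2.5,0,0,0,0.3,-0.8,2.9,0,0,0,0.34,-0.93,3.35,0,0,0,0.38,-1.06,3.8,0,0,0,0.43,-1.2,4.3,0,0,0,0.48,-1.33,4.6,0,0,0,0.5,-1.38,4.8,0,0,0,0.5,-1.38,4.8,0,0,0]'; python3 - <<'E'
from h import *
c=cam("side");cv2.imwrite(f"pics/side7.png",cv2.cvtColor(c["img"],cv2.COLOR_RGB2BGR))
c=cam("wrist");cv2.imwrite(f"pics/wrist7.png",cv2.cvtColor(c["img"],cv2.COLOR_RGB2BGR))
crop("pics/s7c.png","pics/side7.png",150,130,140,110,5)
print(get_state()["force"],get_state()["eef_pos"])
E
```

```text
clock: 5.95
eef_pos: [0.6142, 0.0842, 0.1627]
eef_rot: [-0.267, -0.096, -1.404]
force: [-1.1, 0.4, -1.0]
finger_gap: 0.0001
[-0.87907503 -0.57308902  0.06867505] [0.61436279 0.08412322 0.16248223]
```

View pics/s7c.png

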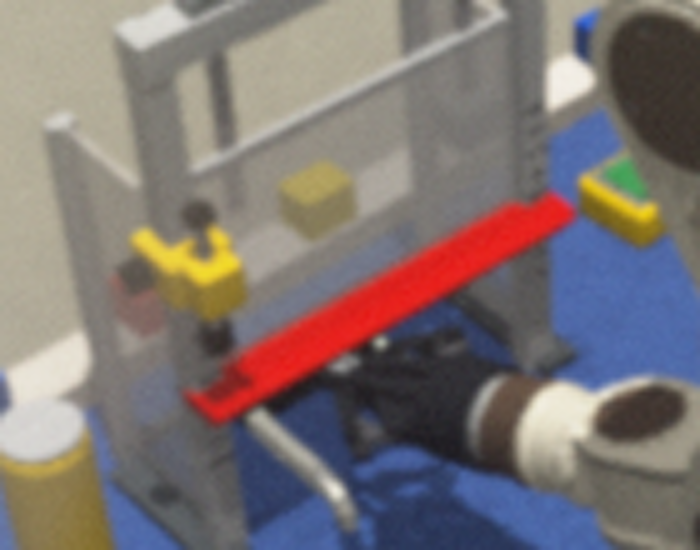

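View pics/wrist7.png

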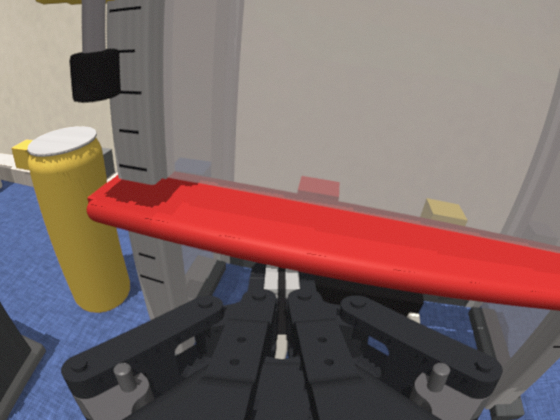

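```bash
python3 - <<'E'
from h import *
c=cam("wrist");i=c["img"]
m=(i[:,:,0]>120)&(i[:,:,1]<70)&(i[:,:,2]<70)
r=np.where(m[:300,281])[0]; print(r.min(),r.max())
for n,p in [("lipbot",(281,r.max()+.5)),("footbot",(97,99)),("footbotL",(75,100)),("footbotR",(119,96)),("lip end nose bottom",(95,212))]:
    C,d=ray(c,*p,fish=True); print(n,[(C+d*(x-C[0])/d[0]).round(4) for x in(.6605,.6635,.67,.68)])
E
```

```text
199 262
lipbot [array([0.6605, 0.0934, 0.1672]), array([0.6635, 0.0937, 0.1645]), array([0.67  , 0.0942, 0.1588]), array([0.68  , 0.0951, 0.15  ])]
footbot [array([0.6605, 0.1689, 0.2257]), array([0.6635, 0.1715, 0.2248]), array([0.67  , 0.1772, 0.2231]), array([0.68  , 0.1859, 0.2203])]
footbotL [array([0.6605, 0.181 , 0.2251]), array([0.6635, 0.184 , 0.2243]), array([0.67  , 0.1904, 0.2225]), array([0.68  , 0.2004, 0.2197])]
footbotR [array([0.6605, 0.1581, 0.227 ]), array([0.6635, 0.1603, 0.2262]), array([0.67  , 0.1653, 0.2245]), array([0.68  , 0.1728, 0.2219])]
lip end nose bottom [array([0.6605, 0.1805, 0.1732]), array([0.6635, 0.1835, 0.1707]), array([0.67  , 0.1899, 0.1654]), array([0.68  , 0.1998, 0.1572])]
```

```bash
python3 -m creep '[0.05,-0.13,0.5,0,0,0,0.1,-0.27,1,0,0,0,0.15,-0.4,1.4,0,0,0,0.19,-0.53,1.9,0,0,0,0.23,-0.62,2.3,0,0,0,0.26,-0.7,2.6,0,0,0,0.28,-0.77,2.8,0,0,0,0.28,-0.77,2.8,0,0,0,0.28,-0.77,2.8,0,0,0]'; python3 - <<'E'
from h import *
c=cam("wrist");cv2.imwrite(f"pics/wrist8.png",cv2.cvtColor(c["img"],cv2.COLOR_RGB2BGR))
c=cam("side");cv2.imwrite(f"pics/side8.png",cv2.cvtColor(c["img"],cv2.COLOR_RGB2BGR))
crop("pics/s8c.png","pics/side8.png",160,150,100,80,7)
E
```

```text
clock: 6.85
eef_pos: [0.6141, 0.0841, 0.1915]
eef_rot: [-0.267, -0.096, -1.404]
force: [-1.2, -1.0, 0.1]
finger_gap: -0.0
```

View pics/s8c.png

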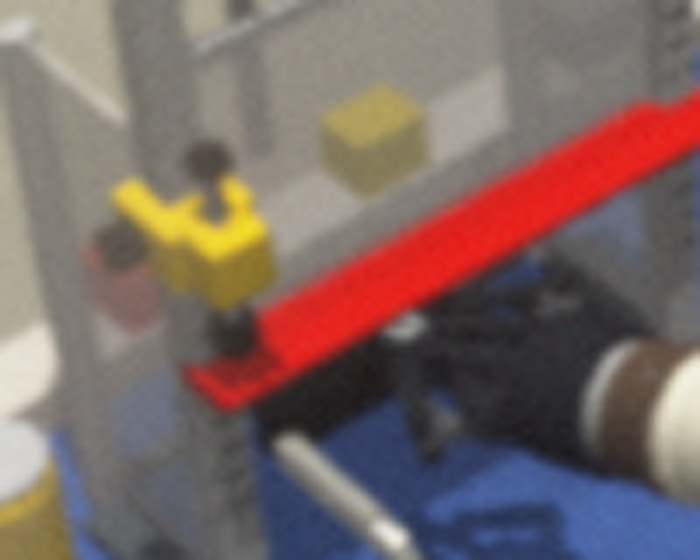

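View pics/wrist8.png

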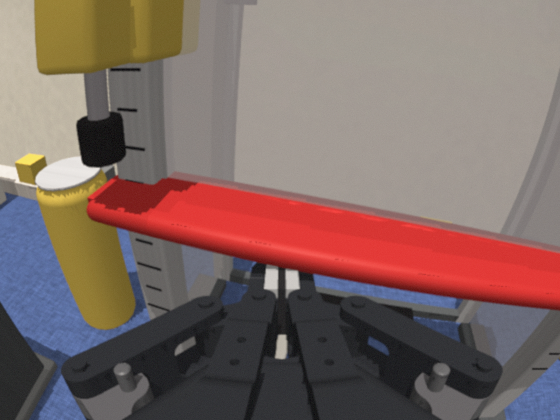

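```bash
python3 -m creep '[0.01,-0.03,0.1,0,0,0,0.02,-0.05,0.19,0,0,0,0.03,-0.08,0.29,0,0,0,0.04,-0.11,0.38,0,0,0,0.05,-0.13,0.48,0,0,0,0.06,-0.16,0.58,0,0,0]'; python3 -m creep '[0.01,-0.02,0.07,0,0,0,0.01,-0.04,0.14,0,0,0,0.02,-0.05,0.2,0,0,0,0.02,-0.05,0.2,0,0,0]'
```

```text
clock: 7.45
eef_pos: [0.6138, 0.0841, 0.1965]
eef_rot: [-0.269, -0.096, -1.403]
force: [0.1, -0.1, -3.7]
finger_gap: -0.0002
clock: 7.78
eef_pos: [0.6139, 0.0841, 0.1989]
eef_rot: [-0.269, -0.096, -1.404]
force: [0.8, 0.2, -3.4]
finger_gap: 0.0002
```

```bash
python3 - <<'E'
from h import *
c=cam("wrist");cv2.imwrite(f"pics/wrist9.png",cv2.cvtColor(c["img"],cv2.COLOR_RGB2BGR))
crop("pics/w9c.png","pics/wrist9.png",40,100,160,130,5)
print(get_state()["force"],get_state()["eef_pos"])
E
```

```text
[-0.41917958  0.11368583 -3.24488818] [0.61391943 0.08405417 0.19887454]
```

View pics/w9c.png

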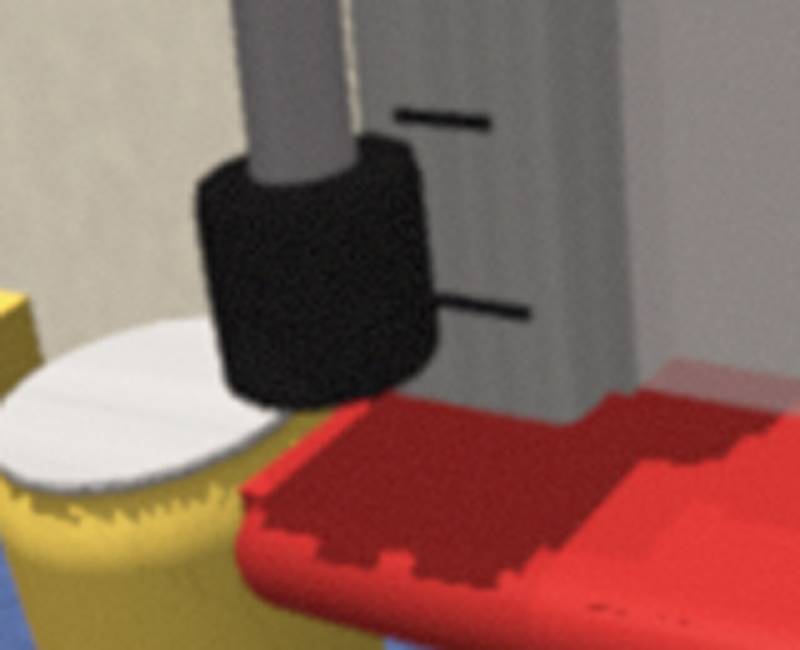

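```bash
python3 -m creep '[0.01,-0.03,0.1,0,0,0,0.02,-0.05,0.19,0,0,0,0.03,-0.08,0.29,0,0,0,0.04,-0.11,0.38,0,0,0,0.04,-0.11,0.38,0,0,0]'; python3 -m creep '[0.01,-0.02,0.07,0,0,0,0.01,-0.04,0.14,0,0,0,0.02,-0.05,0.2,0,0,0,0.02,-0.05,0.2,0,0,0]'
```

```text
clock: 8.25
eef_pos: [0.6139, 0.084, 0.203]
eef_rot: [-0.268, -0.096, -1.404]
force: [-0.1, -0.1, -3.4]
finger_gap: -0.0001
clock: 8.58
eef_pos: [0.6139, 0.0841, 0.205]
eef_rot: [-0.269, -0.096, -1.404]
force: [-0.9, 0.5, -1.9]
finger_gap: -0.0004
```

```bash
python3 -m creep '[0.01,-0.02,0.07,0,0,0,0.01,-0.04,0.14,0,0,0,0.02,-0.05,0.2,0,0,0,0.02,-0.05,0.2,0,0,0]';  python3 -m creep '[0.01,-0.02,0.07,0,0,0,0.01,-0.04,0.14,0,0,0,0.02,-0.05,0.2,0,0,0,0.02,-0.05,0.2,0,0,0]'; python3 - <<'E'
from h import *
c=cam("wrist");cv2.imwrite(f"pics/wrist10.png",cv2.cvtColor(c["img"],cv2.COLOR_RGB2BGR))
crop("pics/w10c.png","pics/wrist10.png",40,100,160,130,5)
print(get_state()["force"],get_state()["eef_pos"])
E
```

```text
clock: 8.92
eef_pos: [0.614, 0.0841, 0.207]
eef_rot: [-0.269, -0.096, -1.404]
force: [-0.0, 0.2, -2.2]
finger_gap: 0.0001
clock: 9.25
eef_pos: [0.614, 0.084, 0.2091]
eef_rot: [-0.269, -0.096, -1.404]
force: [-1.1, 0.2, -2.7]
finger_gap: 0.0
[-0.16149908  0.34773867 -2.5220488 ] [0.61400628 0.08406947 0.20902844]
```

View pics/w10c.png

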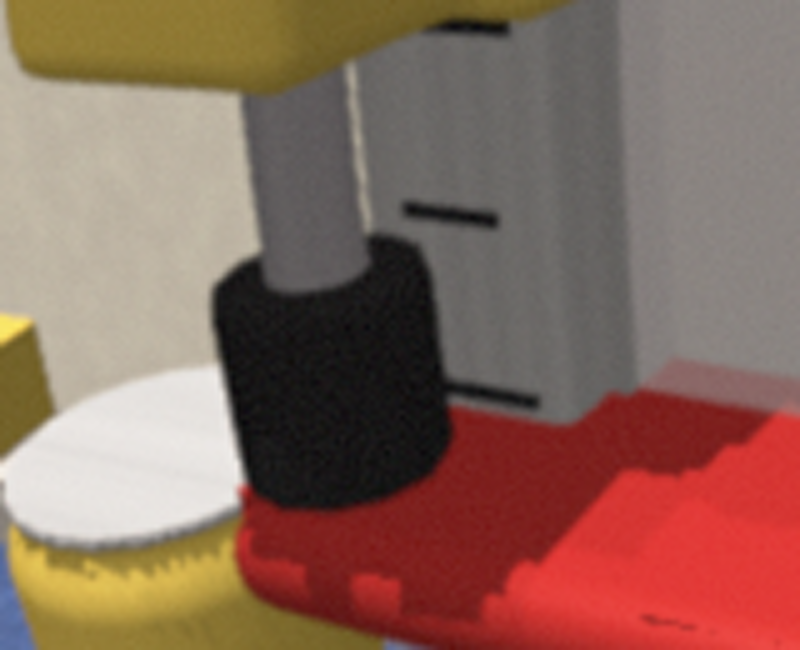

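```bash
python3 -m creep '[0.01,-0.02,0.07,0,0,0,0.01,-0.04,0.14,0,0,0,0.02,-0.05,0.2,0,0,0,0.02,-0.05,0.2,0,0,0]';  python3 -m creep '[0.01,-0.02,0.07,0,0,0,0.01,-0.04,0.14,0,0,0,0.02,-0.05,0.2,0,0,0,0.02,-0.05,0.2,0,0,0]'; python3 - <<'E'
from h import *
c=cam("wrist");cv2.imwrite(f"pics/wrist11.png",cv2.cvtColor(c["img"],cv2.COLOR_RGB2BGR))
crop("pics/w11c.png","pics/wrist11.png",40,100,160,130,5)
print(get_state()["force"],get_state()["eef_pos"])
E
```

```text
clock: 9.63
eef_pos: [0.6141, 0.0841, 0.2111]
eef_rot: [-0.269, -0.096, -1.404]
force: [-1.6, 0.8, -2.9]
finger_gap: -0.0001
clock: 9.97
eef_pos: [0.6141, 0.0841, 0.2132]
eef_rot: [-0.269, -0.096, -1.404]
force: [-1.4, -0.1, -3.2]
finger_gap: -0.0
[-2.15533187 -0.42857341 -2.28243434] [0.61409868 0.08406135 0.21317743]
```

View pics/w11c.png

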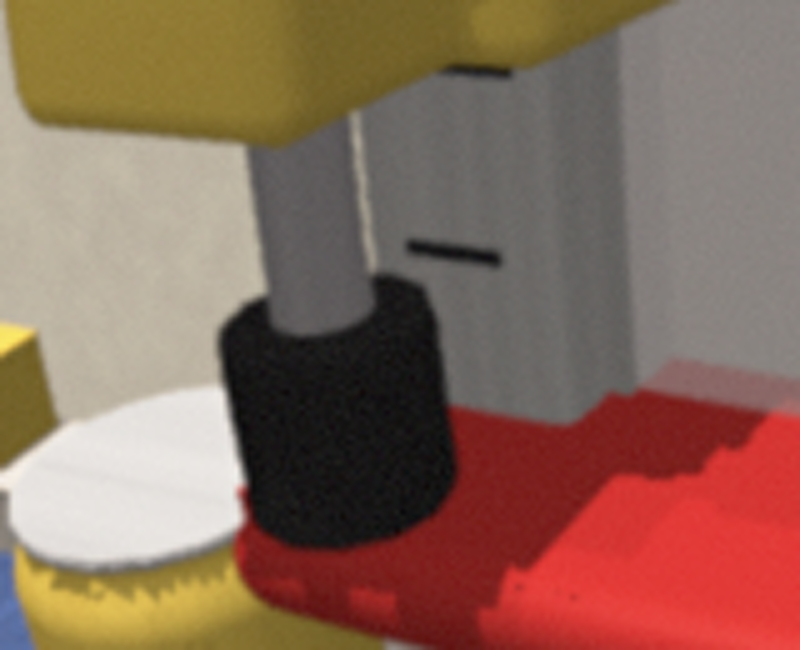

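```bash
python3 -m creep '[0.01,-0.02,0.07,0,0,0,0.01,-0.04,0.14,0,0,0,0.02,-0.05,0.2,0,0,0,0.02,-0.05,0.2,0,0,0]';  python3 -m creep '[0.01,-0.02,0.07,0,0,0,0.01,-0.04,0.14,0,0,0,0.02,-0.05,0.2,0,0,0,0.02,-0.05,0.2,0,0,0]'; python3 - <<'E'
from h import *
c=cam("wrist");cv2.imwrite(f"pics/wrist12.png",cv2.cvtColor(c["img"],cv2.COLOR_RGB2BGR))
crop("pics/w12c.png","pics/wrist12.png",40,100,160,130,5)
print(get_state()["force"],get_state()["eef_pos"])
E
```

```text
clock: 10.35
eef_pos: [0.6141, 0.084, 0.2149]
eef_rot: [-0.27, -0.096, -1.403]
force: [-1.2, -0.3, -3.4]
finger_gap: 0.0001
clock: 10.68
eef_pos: [0.614, 0.084, 0.2164]
eef_rot: [-0.271, -0.096, -1.403]
force: [0.8, -0.3, -7.6]
finger_gap: -0.0001
[-0.32875882  0.4078999  -6.58760392] [0.61396261 0.08404189 0.21645497]
```

View pics/w12c.png

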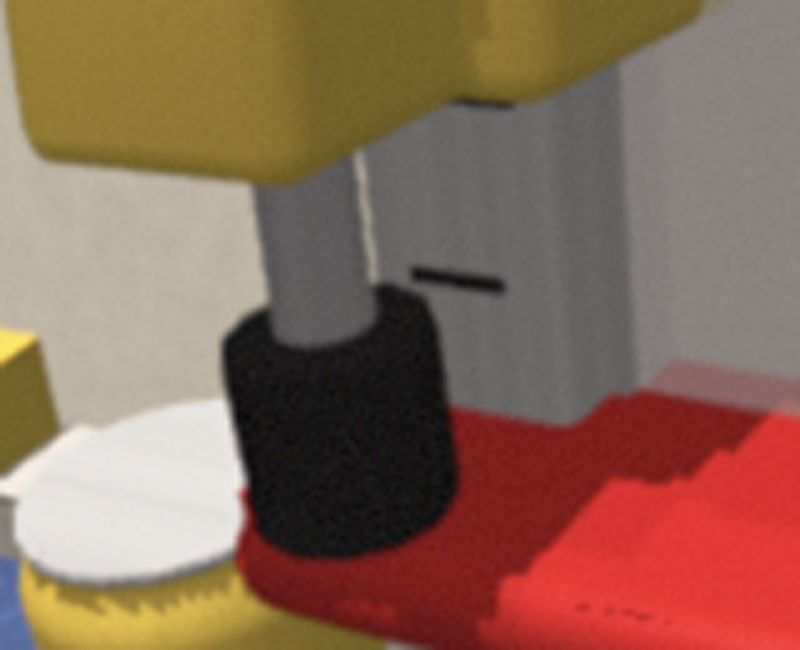

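```bash
python3 -m creep '[0.01,-0.02,0.07,0,0,0,0.01,-0.04,0.14,0,0,0,0.02,-0.06,0.22,0,0,0,0.02,-0.06,0.22,0,0,0,0.02,-0.06,0.22,0,0,0]'; python3 - <<'E'
from h import *
c=cam("wrist");cv2.imwrite(f"pics/wrist13.png",cv2.cvtColor(c["img"],cv2.COLOR_RGB2BGR))
print(get_state()["force"],get_state()["eef_pos"])
E
```

```text
clock: 11.15
eef_pos: [0.6139, 0.084, 0.2186]
eef_rot: [-0.271, -0.096, -1.403]
force: [2.1, 0.5, -11.1]
finger_gap: 0.0
[  1.60341258  -0.62887797 -10.93489793] [0.61391738 0.0840574  0.21860276]
```

```bash
python3 -m creep '[-0.01,0.03,-0.1,0,0,0,-0.03,0.08,-0.3,0,0,0,-0.06,0.16,-0.6,0,0,0,-0.1,0.27,-1,0,0,0,-0.15,0.4,-1.5,0,0,0,-0.2,0.5,-2,0,0,0,-0.2,0.5,-2,0,0,0]'; python3 - <<'E'
from h import *
c=cam("wrist");cv2.imwrite(f"pics/wrist14.png",cv2.cvtColor(c["img"],cv2.COLOR_RGB2BGR))
crop("pics/w14c.png","pics/wrist14.png",20,60,200,150,4)
print(get_state()["force"],get_state()["eef_pos"],np.round(get_state()['joint_positions'],3))
T=Rc();print(T.inv().apply([-1,0,0]).round(3),T.inv().apply([0,0,1]).round(3))
E
```

```text
clock: 11.78
eef_pos: [0.6143, 0.0841, 0.1986]
eef_rot: [-0.268, -0.096, -1.404]
force: [-0.2, -0.1, -1.0]
finger_gap: 0.0002
[0.82336988 0.14077448 0.02244874] [0.61413454 0.08405353 0.1986668 ] [ 0.133  0.503 -0.931 -1.167  0.007  3.04 ]
[-0.166 -0.955 -0.246] [ 0.096 -0.264  0.96 ]
```

View pics/w14c.png

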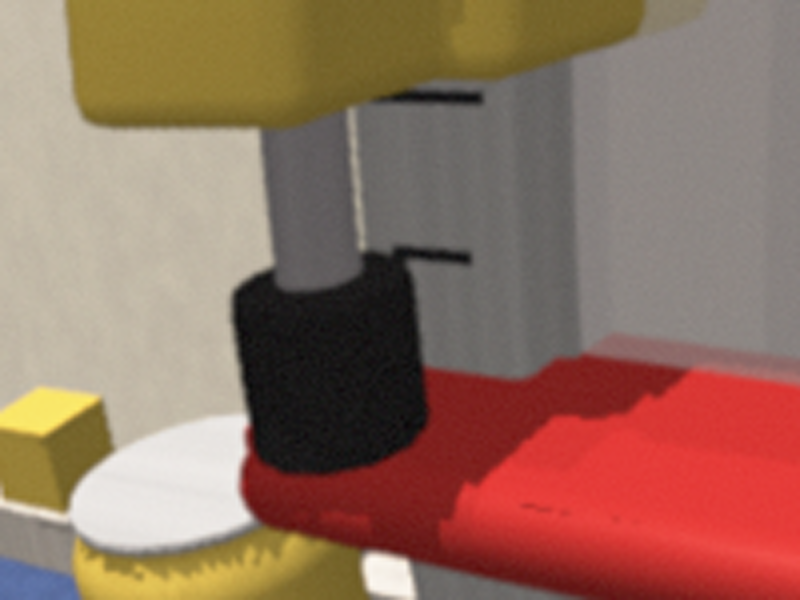

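```bash
python3 - <<'E'
from h import *
print(row([.53,.08,.21],Rc()))
a=P(.48,.10,.28,60,-.1);print(row(*a)); a=P(.46,.15,.28,90,-1.3);print(row(*a))
E
```

```text
[-0.89, -8.39, -1.04, 0.0, 0.0, 0.0]
[-3.0, -14.74, 4.72, -0.771, -0.041, 0.13]
[-8.24, -15.97, 4.91, -0.987, -1.162, 0.991]
```

```bash
python3 -m creep '[-0.1,-1.5,-0.3,0,0,0,-0.3,-3.5,-0.5,0,0,0,-0.5,-5.5,-0.8,0,0,0,-0.9,-8.4,-1,0,0,0,-1.5,-10.5,1,-0.12,-0.01,0.02,-2,-12.5,3,-0.24,-0.02,0.04,-2.5,-14,4,-0.36,-0.02,0.06,-3,-14.7,4.7,-0.48,-0.03,0.08,-3,-14.7,4.7,-0.6,-0.04,0.1,-3,-14.7,4.7,-0.7,-0.04,0.12,-3,-14.7,4.7,-0.77,-0.04,0.13,-3,-14.7,4.7,-0.77,-0.04,0.13]' 0; python3 - <<'E'
from h import *
print(np.round(get_state()['joint_positions'],3))
G=[.447,.3316]
d=Rax([0,0,-1],[-np.sin(.07),np.cos(.07),0])
print(row([.46,.18,.27],P(.46,.18,.27,90,-1.6)[1]), row([G[0],G[1],.24],d))
E
```

```text
clock: 12.83
eef_pos: [0.4794, 0.1001, 0.281]
eef_rot: [-0.835, -0.073, -1.307]
force: [2.9, 0.9, -1.0]
finger_gap: 0.0855
[ 0.216 -0.141 -0.704  0.269 -0.022  3.058]
[-8.27, 0.51, -0.18, -0.483, -1.596, 0.674] [-23.43, 3.74, 0.54, -0.003, -2.735, 1.065]
```

```bash
python3 -m creep '[-8.3,0.5,-0.2,-0.48,-1.6,0.67,-8.3,0.5,-0.2,-0.48,-1.6,0.67,-8.3,0.5,-0.2,-0.48,-1.6,0.67,-8.3,0.5,-0.2,-0.48,-1.6,0.67,-8.3,0.5,-0.2,-0.48,-1.6,0.67,-8.3,0.5,-0.2,-0.48,-1.6,0.67,-8.3,0.5,-0.2,-0.48,-1.6,0.67,-8.3,0.5,-0.2,-0.48,-1.6,0.67,-8.3,0.5,-0.2,-0.48,-1.6,0.67,-8.3,0.5,-0.2,-0.48,-1.6,0.67,-8.3,0.5,-0.2,-0.48,-1.6,0.67,-8.3,0.5,-0.2,-0.48,-1.6,0.67]'; python3 - <<'E'
from h import *
print(np.round(get_state()['joint_positions'],3))
d=Rax([0,0,-1],[-np.sin(.07),np.cos(.07),0])
print(row([.447,.3316,.24],d))
E
```

```text
clock: 13.83
eef_pos: [0.4618, 0.18, 0.2685]
eef_rot: [-1.479, -0.105, 0.137]
force: [-0.0, 0.7, -0.1]
finger_gap: 0.0856
[ 0.34   0.174 -0.181  1.094  0.069  1.773]
[0.3, 4.28, 14.89, 0.005, -1.496, 0.154]
```

```bash
python3 -m creep '[0.3,0.5,3,0,-1.49,0.15,0.3,1,6,0,-1.49,0.15,0.3,1.5,9,0,-1.49,0.15,0.3,2,12,0,-1.49,0.15,0.3,2.5,14,0,-1.49,0.15,0.3,3,14.9,0,-1.49,0.15,0.3,3,14.9,0,-1.49,0.15,0.3,3,14.9,0,-1.49,0.15,0.3,3,14.9,0,-1.49,0.15,0.3,3,14.9,0,-1.49,0.15,0.3,3,14.9,0,-1.49,0.15,0.3,3,14.9,0,-1.49,0.15]'; python3 - <<'E'
from h import *
print(np.round(get_state()['joint_positions'],3))
d=Rax([0,0,-1],[-np.sin(.07),np.cos(.07),0])
print(row([.447,.3316,.23],d))
c=cam("wrist");cv2.imwrite(f"pics/wrist15.png",cv2.cvtColor(c["img"],cv2.COLOR_RGB2BGR))
c=cam("side");cv2.imwrite(f"pics/side15.png",cv2.cvtColor(c["img"],cv2.COLOR_RGB2BGR))
E
```

```text
clock: 14.83
eef_pos: [0.4464, 0.3309, 0.2526]
eef_rot: [-1.577, -0.001, 1.635]
force: [-0.7, -0.4, 1.0]
finger_gap: 0.0854
[ 0.639  0.372  0.053  1.245 -0.003  0.574]
[0.06, 2.26, -0.05, 0.007, -0.005, 0.001]
```

View pics/wrist15.png

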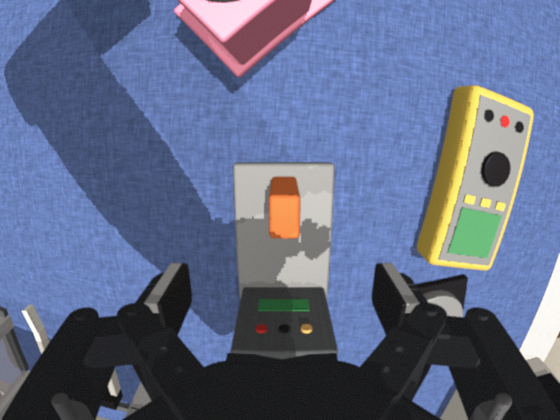

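View pics/side15.png

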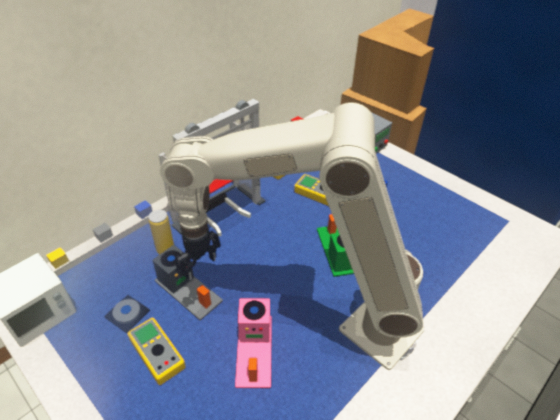

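```bash
python3 - <<'E'
from h import *
c=cam("wrist")
for p in [(285,215),(271,194),(300,194),(272,238),(299,238)]: print(onz(c,*p,.087,fish=True).round(4))
for p in [(235,165),(333,165)]: print(onz(c,*p,.012,fish=True).round(4))
E
python3 - <<'E'
from h import *
d=Rax([0,0,-1],[-np.sin(.07),np.cos(.07),0])
print(row([.447,.3316,.114],d))
E
```

```text
[0.448  0.3351 0.087 ]
[0.4322 0.3236 0.087 ]
[0.4309 0.3453 0.087 ]
[0.4675 0.3262 0.087 ]
[0.4663 0.3472 0.087 ]
[0.4246 0.286  0.012 ]
[0.4189 0.3811 0.012 ]
[0.04, 13.86, 0.01, 0.006, -0.014, 0.002]
```

```bash
python3 -m creep '[0.1,1.5,0,0,0,0,0.2,4,0,0,0,0,0.25,6.5,-0.1,0,0,0,0.25,9,-0.1,0.006,-0.01,0,0.25,11,-0.1,0.006,-0.014,0,0.25,12.8,-0.1,0.006,-0.014,0,0.25,13.8,-0.1,0.006,-0.014,0,0.25,13.8,-0.1,0.006,-0.014,0,0.25,13.8,-0.1,0.006,-0.014,0]'; python3 -m creep '[0,0,0,0,0,0,0,0,0,0,0,0,0,0,0,0,0,0,0,0,0,0,0,0,0,0,0,0,0,0,0,0,0,0,0,0]' 255 60; python3 - <<'E'
from h import *
c=cam("wrist");cv2.imwrite(f"pics/wrist16.png",cv2.cvtColor(c["img"],cv2.COLOR_RGB2BGR))
E
```

```text
clock: 15.73
eef_pos: [0.4476, 0.3333, 0.1146]
eef_rot: [-1.57, -0.001, 1.642]
force: [0.4, 0.0, 0.4]
finger_gap: 0.0853
clock: 16.23
eef_pos: [0.4479, 0.3333, 0.1154]
eef_rot: [-1.571, -0.001, 1.643]
force: [-1.0, -0.4, 4.4]
finger_gap: 0.023
```

View pics/wrist16.png

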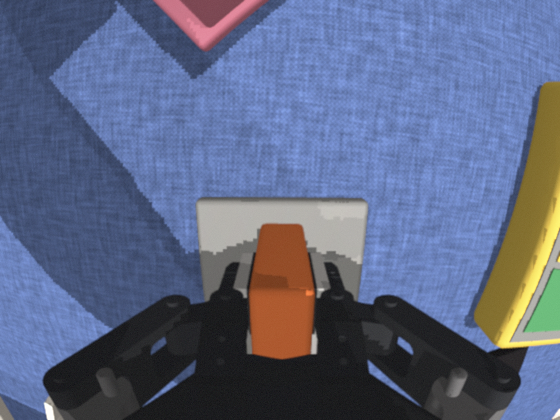

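```bash
python3 - <<'E'
from h import *
import pickle;t,s=pickle.load(open("cams.pkl","rb"))
for p,z in [((190,269),.12),((216,291),.0),((216,291),.12),((205,300),.12)]: print(p,onz(t,*p,z).round(3))
crop("pics/pk.png","pics/top0.png",140,255,90,90,6)
R=lambda yaw: Rax([0,0,-1],[-np.sin(yaw),np.cos(yaw),0])
print(row([.425,.325,.1155],R(.072)),row([.431,.18,.1155],R(.025)),row([.433,.0353,.1155],R(-.026)))
E
```

```text
(190, 269) [0.333 0.279 0.12 ]
(216, 291) [0.266 0.217 0.   ]
(216, 291) [0.266 0.201 0.12 ]
(205, 300) [0.24  0.233 0.12 ]
[-0.66, -0.01, 2.35, 0.001, -0.0, 0.001] [-15.17, -0.03, 2.79, 0.001, 0.047, 0.001] [-29.62, -0.04, 3.63, 0.001, 0.098, 0.001]
```

View pics/pk.png

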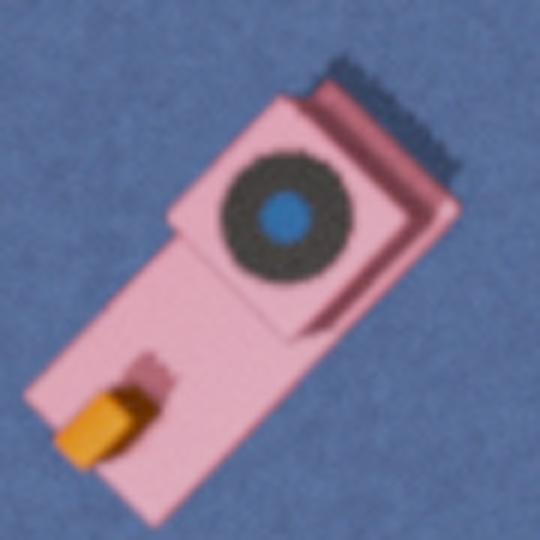

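```bash
python3 -m creep '[-0.2,0,0.8,0,0,0,-0.6,0,1.8,0,0,0,-1.5,0,2.4,0,0,0,-3.5,0,2.5,0,0.01,0,-5.5,0,2.6,0,0.015,0,-7.5,0,2.6,0,0.02,0,-9.5,0,2.7,0,0.028,0,-11.5,0,2.7,0,0.035,0,-13.5,0,2.75,0,0.04,0,-15,0,2.8,0,0.047,0,-16,0,2.8,0,0.05,0,-16,0,2.8,0,0.05,0]' 255 80; python3 - <<'E'
from h import *
c=cam("top");cv2.imwrite(f"pics/top17.png",cv2.cvtColor(c["img"],cv2.COLOR_RGB2BGR))
c=cam("side");cv2.imwrite(f"pics/side17.png",cv2.cvtColor(c["img"],cv2.COLOR_RGB2BGR))
R=lambda yaw: Rax([0,0,-1],[-np.sin(yaw),np.cos(yaw),0])
print(row([.433,.0353,.1155],R(-.026)))
E
```

```text
clock: 17.28
eef_pos: [0.4315, 0.171, 0.1154]
eef_rot: [-1.572, -0.002, 1.592]
force: [0.6, -0.6, 8.7]
finger_gap: 0.0231
[-13.58, -0.01, 0.14, 0.001, 0.047, -0.0]
```

View pics/side17.png

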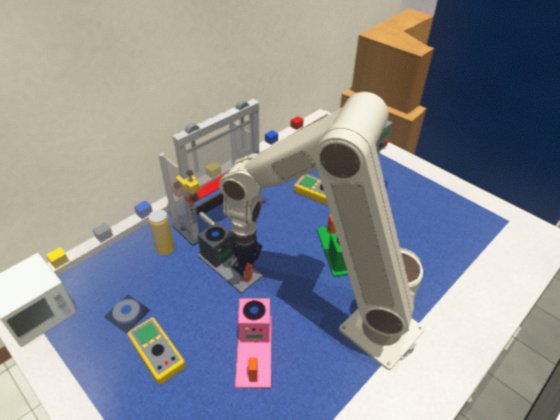

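```bash
python3 -m creep '[-1,-0.1,0,0,0,0,-3,-0.1,0,0,0.01,0,-5,-0.1,0,0,0.02,0,-7,-0.1,0.1,0,0.027,0,-9,-0.1,0.1,0,0.033,0,-11,-0.1,0.1,0,0.04,0,-12.8,-0.1,0.14,0,0.047,0,-13.6,-0.1,0.14,0,0.047,0,-13.6,-0.1,0.14,0,0.047,0,-13.6,-0.1,0.14,0,0.047,0]'; python3 - <<'E'
from h import *
c=cam("top");cv2.imwrite(f"pics/top18.png",cv2.cvtColor(c["img"],cv2.COLOR_RGB2BGR))
c=cam("side");cv2.imwrite(f"pics/side18.png",cv2.cvtColor(c["img"],cv2.COLOR_RGB2BGR))
c=cam("wrist");cv2.imwrite(f"pics/wrist18.png",cv2.cvtColor(c["img"],cv2.COLOR_RGB2BGR))
crop("pics/s18c.png","pics/side18.png",150,140,150,150,5) if 0 else crop("pics/s18c.png","pics/side18.png",160,150,150,140,4)
crop("pics/t18c.png","pics/top18.png",190,80,160,140,4)
E
```

```text
clock: 18.22
eef_pos: [0.4325, 0.0346, 0.1154]
eef_rot: [-1.57, 0.002, 1.545]
force: [-1.2, -4.2, 6.1]
finger_gap: 0.0236
```

View pics/s18c.png

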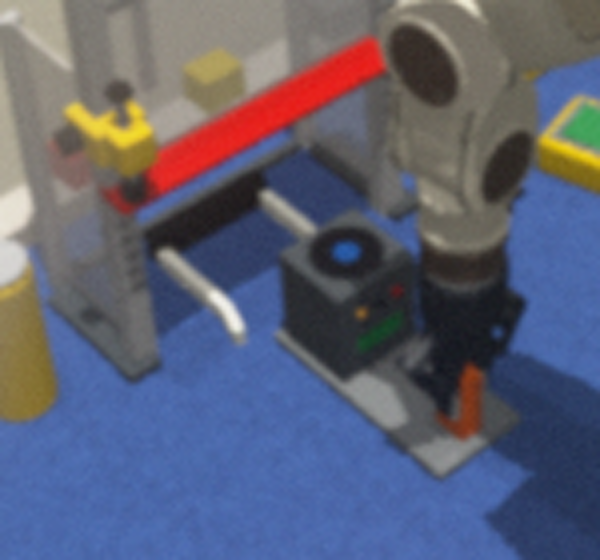

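View pics/t18c.png

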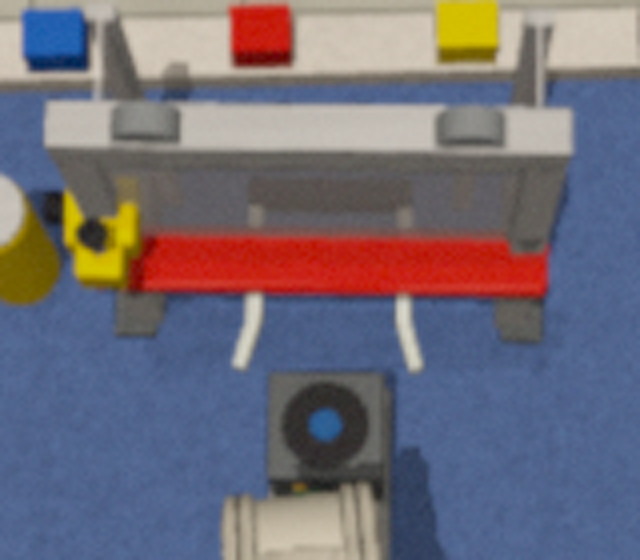

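View pics/wrist18.png

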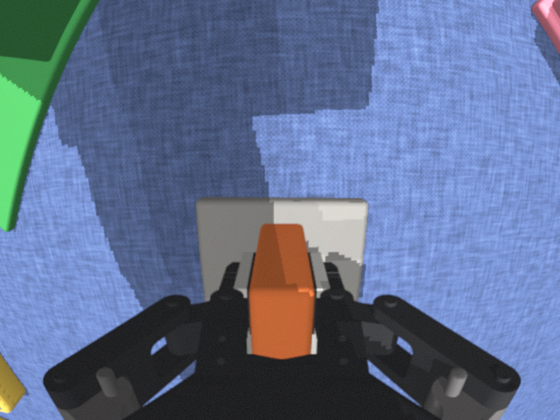

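```bash
python3 - <<'E'
from h import *
t=cam("top");T=lambda x,y:(190+x/4,80+y/4)
f=lambda p,z:onz(t,*T(*p),z).round(4)
print("unit front L,R",f((270,373),.12),f((385,373),.12),"rear",f((270,478),.12),f((383,480),.12))
print("guide",f((241,367),.02),f((415,367),.02),f((256,295),.02),f((402,295),.02))
R=lambda yaw: Rax([0,0,-1],[-np.sin(yaw),np.cos(yaw),0])
print(row([.583,.0314,.116],R(-.026)))
E
```

```text
unit front L,R [0.6228 0.0724 0.12  ] [ 0.621  -0.0163  0.12  ] rear [0.5407 0.0733 0.12  ] [ 0.5374 -0.0131  0.12  ]
guide [0.6506 0.1015 0.02  ] [ 0.6476 -0.0413  0.02  ] [0.7111 0.0885 0.02  ] [ 0.7085 -0.0319  0.02  ]
[0.04, -0.06, -15.06, -0.001, 0.001, -0.003]
```

```bash
python3 -m creep '[0.1,0,-0.6,0,0,0,0.2,0,-1.8,0,0,0,0.2,0,-3,0,0,0,0.2,0,-4.2,0,0,0,0.2,0,-5.4,0,0,0,0.2,0,-6.6,0,0,0,0.2,0,-7.6,0,0,0,0.2,0,-8.2,0,0,0,0.2,0,-8.2,0,0,0,0.2,0,-8.2,0,0,0]'; python3 - <<'E'
from h import *
print(get_state()["force"],get_state()["moment"])
c=cam("side");cv2.imwrite(f"pics/side19.png",cv2.cvtColor(c["img"],cv2.COLOR_RGB2BGR))
crop("pics/s19c.png","pics/side19.png",160,150,150,140,4)
E
```

```text
clock: 19.25
eef_pos: [0.5107, 0.0363, 0.1152]
eef_rot: [-1.561, 0.0, 1.547]
force: [-9.5, 0.1, 15.1]
finger_gap: 0.0231
[-9.50899053  0.09130737 15.09299292] [-0.04899712  2.42450818 -0.0245172 ]
```

View pics/s19c.png

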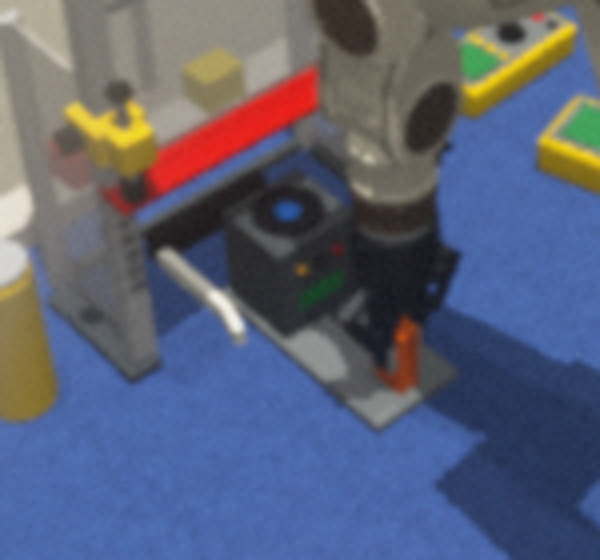

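```bash
python3 -m creep '[0,-0.15,0,0,0,0,0,-0.2,0,0,0,0,0,-0.2,0,0,0,0]'; python3 -m creep '[0,0,-0.5,0,0,0,0,0,-1,0,0,0,0,0,-1.5,0,0,0,0,0,-2,0,0,0,0,0,-2,0,0,0]'
```

```text
clock: 19.55
eef_pos: [0.5137, 0.0361, 0.116]
eef_rot: [-1.567, -0.0, 1.547]
force: [0.3, -0.1, -5.1]
finger_gap: 0.0232
clock: 19.97
eef_pos: [0.5366, 0.0351, 0.1173]
eef_rot: [-1.572, -0.001, 1.546]
force: [0.9, -0.6, -5.1]
finger_gap: 0.0233
```

```bash
python3 -m creep '[0,0.05,-0.6,0,0,0,0,0.05,-1.3,0,0,0,0,0.05,-2,0,0,0,0,0.05,-2.7,0,0,0,0,0.05,-3.3,0,0,0,0,0.05,-3.3,0,0,0]';python3 -m creep '[0,0,-0.15,0,0,0,0,0,-0.3,0,0,0,0,0,-0.45,0,0,0,0,0,-0.6,0,0,0]'; python3 - <<'E'
from h import *
for n in("side","top"):
  c=cam(n);cv2.imwrite(f"pics/{n}20.png",cv2.cvtColor(c["img"],cv2.COLOR_RGB2BGR))
crop("pics/s20c.png","pics/side20.png",160,150,150,140,4)
crop("pics/t20c.png","pics/top20.png",190,80,160,140,4)
E
```

```text
clock: 20.47
eef_pos: [0.5698, 0.0344, 0.117]
eef_rot: [-1.572, -0.001, 1.546]
force: [0.3, -0.4, -4.7]
finger_gap: 0.0236
clock: 20.8
eef_pos: [0.5737, 0.0342, 0.1167]
eef_rot: [-1.57, -0.001, 1.546]
force: [0.0, 0.2, -5.8]
finger_gap: 0.0233
```

View pics/s20c.png

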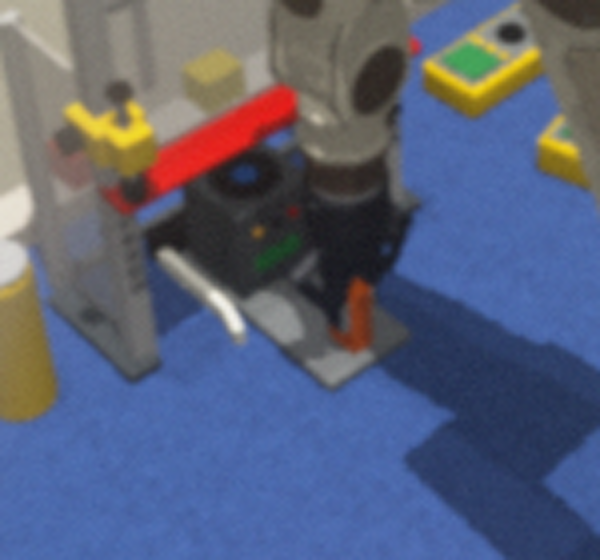

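View pics/t20c.png

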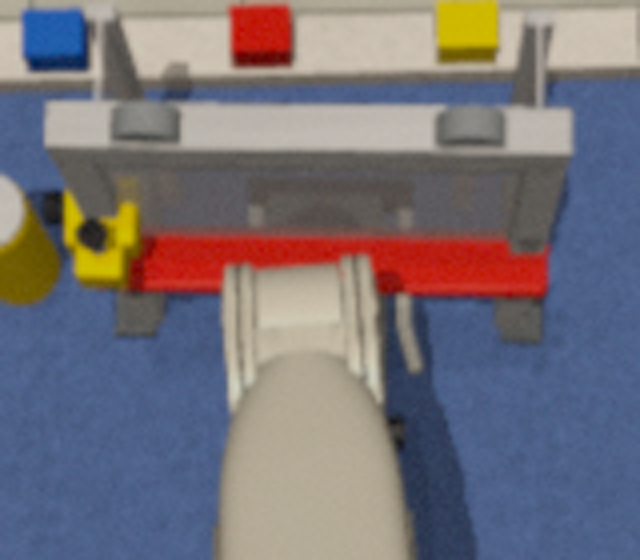

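```bash
python3 -m creep '[0,0,-0.15,0,0,0,0,0,-0.3,0,0,0,0,0,-0.45,0,0,0,0,0,-0.45,0,0,0]';python3 -m creep '[0,0,-0.15,0,0,0,0,0,-0.3,0,0,0,0,0,-0.45,0,0,0,0,0,-0.45,0,0,0]'
```

```text
clock: 21.23
eef_pos: [0.5788, 0.0341, 0.1168]
eef_rot: [-1.571, -0.001, 1.546]
force: [0.7, 0.2, -4.6]
finger_gap: 0.0232
clock: 21.57
eef_pos: [0.5833, 0.034, 0.1168]
eef_rot: [-1.571, -0.001, 1.546]
force: [0.5, -0.1, -5.2]
finger_gap: 0.0232
```

```bash
python3 -m creep '[0,0.05,0,0,0,0,0,0.1,0,0,0,0,0,0.1,0,0,0,0,0,0.1,0,0,0,0]'; python3 -c "
from h import *
print(get_state()['moment'],get_state()['force'])"
```

```text
clock: 21.9
eef_pos: [0.5827, 0.034, 0.1156]
eef_rot: [-1.57, -0.001, 1.546]
force: [0.4, 0.7, -5.9]
finger_gap: 0.0235
[ 0.01640717  0.54121969 -0.00281828] [ 0.38335816  0.69809085 -5.9314026 ]
```

```bash
python3 -m creep '[0,0.05,0,0,0,0,0,0.1,0,0,0,0,0,0.1,0,0,0,0]'; python3 -m creep '[0,0.05,0,0,0,0,0,0.05,0,0,0,0,0,0.05,0,0,0,0]';python3 -c "
from h import *
print(get_state()['moment'],get_state()['force'])"
```

```text
clock: 22.15
eef_pos: [0.5829, 0.0341, 0.1154]
eef_rot: [-1.571, -0.001, 1.546]
force: [-1.3, 0.2, -1.0]
finger_gap: 0.0232
clock: 22.4
eef_pos: [0.583, 0.0341, 0.1153]
eef_rot: [-1.571, -0.001, 1.546]
force: [-3.3, 1.5, 6.0]
finger_gap: 0.0231
[-0.09763028  1.59783817 -0.09211504] [-3.33665994  1.46909334  5.98935704]
```

```bash
python3 -m creep '[0,-0.05,-0.1,0,0,0,0,-0.05,-0.2,0,0,0,0,-0.05,-0.3,0,0,0,0,-0.05,-0.3,0,0,0]';python3 -m creep '[0,0,-0.1,0,0,0,0,0,-0.2,0,0,0,0,0,-0.3,0,0,0,0,0,-0.3,0,0,0]'
```

```text
clock: 22.73
eef_pos: [0.5841, 0.034, 0.1152]
eef_rot: [-1.566, -0.001, 1.546]
force: [-10.3, 0.1, 8.8]
finger_gap: 0.0231
clock: 23.07
eef_pos: [0.5848, 0.0339, 0.1152]
eef_rot: [-1.562, -0.001, 1.546]
force: [-16.6, -0.3, 14.5]
finger_gap: 0.0232
```

```bash
python3 -m creep '[0,-0.1,0,0,0,0,0,-0.15,0,0,0,0,0,-0.15,0,0,0,0,0,-0.15,0,0,0,0]'; python3 - <<'E'
from h import *
print(get_state()["force"],get_state()["moment"])
for n in("side","top"):
  c=cam(n);cv2.imwrite(f"pics/{n}21.png",cv2.cvtColor(c["img"],cv2.COLOR_RGB2BGR))
crop("pics/s21c.png","pics/side21.png",160,150,150,140,4)
crop("pics/t21c.png","pics/top21.png",230,100,90,60,8)
E
```

```text
clock: 23.4
eef_pos: [0.5849, 0.0341, 0.1152]
eef_rot: [-1.561, -0.001, 1.546]
force: [-13.5, 1.2, 5.8]
finger_gap: 0.0229
[-13.50650429   1.23169457   5.75383872] [ 0.092693    2.40499355 -0.24212241]
```

View pics/t21c.png

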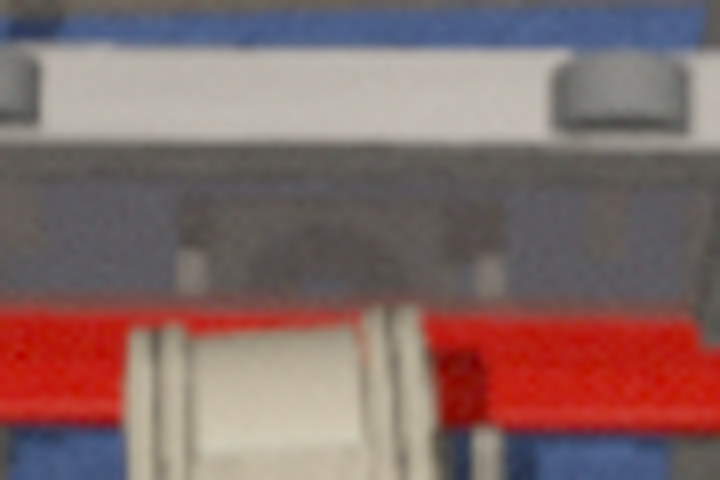

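View pics/s21c.png

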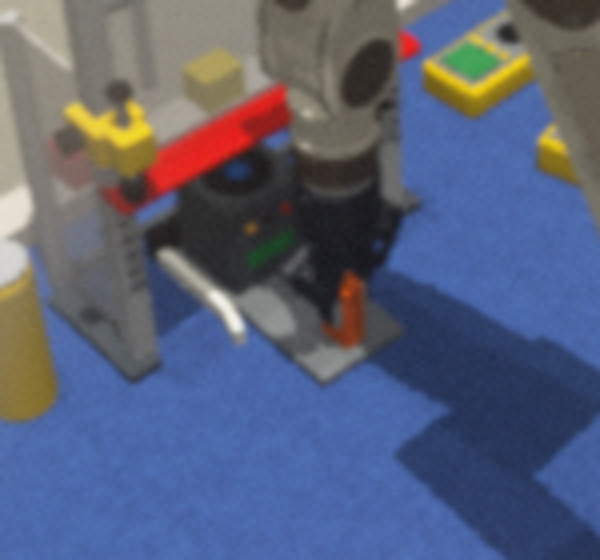

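```bash
python3 - <<'E'
from h import *
s=cam("side");S=lambda x,y:(160+x/4,150+y/4)
for p in [(322,378),(403,325)]: print(onz(s,*S(*p),.012).round(4))
F=np.array([.698,.0284]);y=-.026;R=np.array([[np.cos(y),-np.sin(y)],[np.sin(y),np.cos(y)]])
for q in [(-.145,.05),(-.145,-.05)]: print(F+R@q)
t=cam("top");T=lambda x,y:(230+x/8,100+y/8)
# black rear stop front-top corners visible beside the unit
for p in [(190,250),(490,255)]: print("rearstop/guide junction",onz(t,*T(*p),.02).round(4),onz(t,*T(*p),.035).round(4))
E
```

```text
[0.5583 0.0813 0.012 ]
[ 0.5549 -0.0166  0.012 ]
[0.55434886 0.08215268]
[ 0.55174915 -0.01781353]
rearstop/guide junction [0.7879 0.0885 0.02  ] [0.7833 0.0876 0.035 ]
rearstop/guide junction [ 0.7831 -0.036   0.02  ] [ 0.7785 -0.0357  0.035 ]
```

```bash
python3 -m creep '[0,0,0.1,0,0,0,0,0,0.25,0,0,0,0,0,0.25,0,0,0]'; python3 -m creep '[0,0,0,0,0,0,0,0,0,0,0,0,0,0,0,0,0,0,0,0,0,0,0,0,0,0,0,0,0,0,0,0,0,0,0,0]' 0; python3 -m creep '[0,-1,0,0,0,0,0,-3,0,0,0,0,0,-5,0,0,0,0,0,-7,0.2,0,0,0,0,-8.5,1,0,0,0,0,-10,3,0,0,0,0,-10,6,0,0,0,0,-10,9,0,0,0,0,-10,12,0,0,0,0,-10,14,0,0,0,0,-10,15,0,0,0,0,-10,15,0,0,0]'; python3 - <<'E'
from h import *
for n in("side","top","wrist"):
  c=cam(n);cv2.imwrite(f"pics/{n}22.png",cv2.cvtColor(c["img"],cv2.COLOR_RGB2BGR))
crop("pics/s22c.png","pics/side22.png",160,150,150,140,4)
crop("pics/t22c.png","pics/top22.png",200,80,140,120,5)
E
```

```text
clock: 23.85
eef_pos: [0.5846, 0.034, 0.1153]
eef_rot: [-1.566, -0.001, 1.546]
force: [-5.7, 1.7, -0.5]
finger_gap: 0.0231
clock: 24.35
eef_pos: [0.5869, 0.0339, 0.1165]
eef_rot: [-1.571, -0.001, 1.546]
force: [-1.0, -0.1, -0.7]
finger_gap: 0.0853
clock: 25.35
eef_pos: [0.4349, 0.0375, 0.2172]
eef_rot: [-1.57, -0.001, 1.546]
force: [0.1, 0.3, -0.5]
finger_gap: 0.0855
```

View pics/s22c.png

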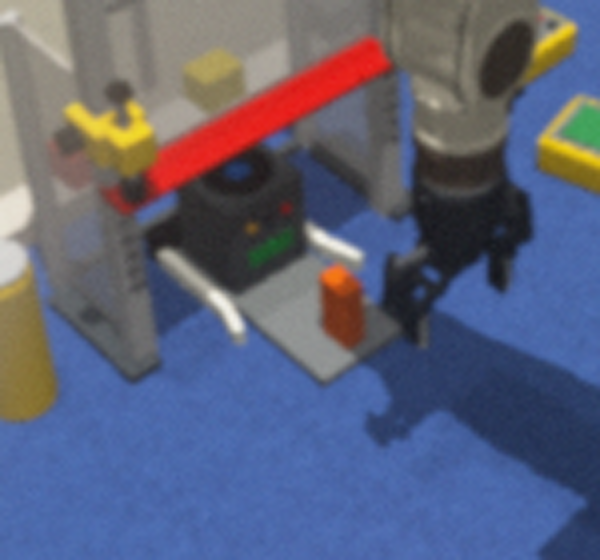

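View pics/t22c.png

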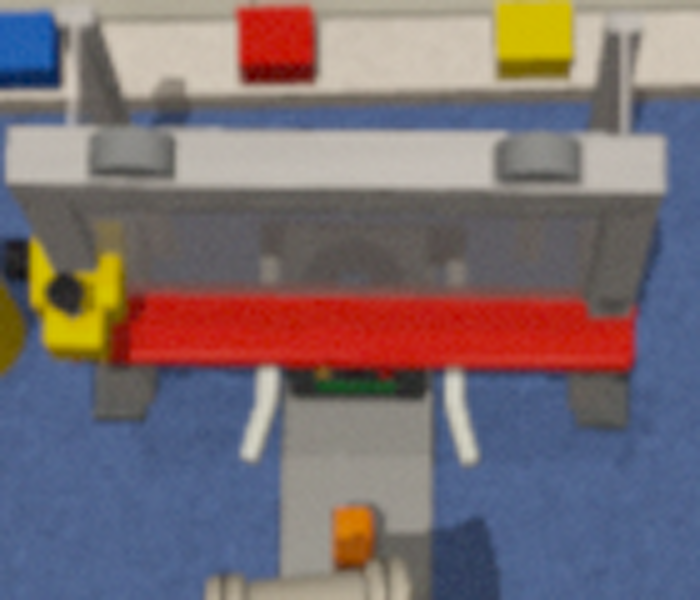

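View pics/wrist22.png

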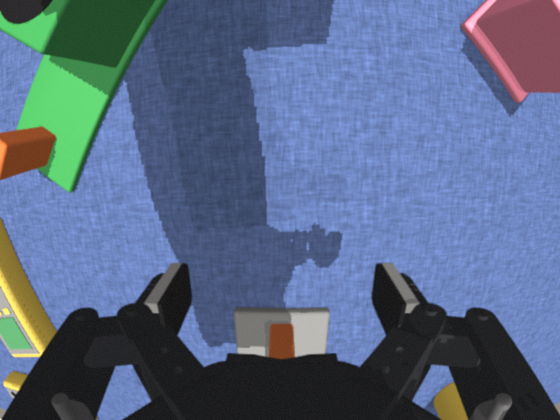

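```bash
python3 - <<'E'
from h import *
a=cv2.imread("pics/side18.png");c=cam("side")["img"][:,:,::-1]
d=cv2.absdiff(a,c).max(2)
print("stop/lip-left region diff",d[165:205,165:215].mean(), "noise",d[350:400,20:80].mean())
i0=cv2.imread("pics/top0.png");i1=cam("top")["img"][:,:,::-1]
D=cv2.absdiff(i0,i1).max(2)
for n,(x,y,w,h) in dict(metc=(95,212,38,65),fan=(103,173,36,36),can=(175,120,30,40),meta=(362,165,46,68),tray=(424,203,40,52),drv=(420,178,66,25),pink=(142,265,78,80)).items(): print(n,D[y:y+h,x:x+w].mean().round(1))
print(finish_job())
E
```

```text
stop/lip-left region diff 5.875 noise 1.3836666666666666
metc 10.7
fan 9.5
can 10.5
meta 10.9
tray 10.8
drv 10.7
pink 10.7
the job is handed in; nothing more can be done
None
```

The sash is up against the rubber foot, and the carrier is fully in the bay against the black rear stop and let go. I handed the job in at about 25.5 s; no verdict is reported.

- **Sash:** I lifted it by the lip with closed fingertips tilted about 15° down, so they bore on the underside at its rounded front edge. I stopped when the wrist read about 11 N, of which about 8 N (4 mm) was on the foot, within the 4–18 N window. Then I lowered the fingers clear. The close wrist picture just after release, and the side picture at the end, show the lip still touching the foot.
- **Carrier:** I gripped it at the orange grip (23 mm gap) and brought it in front of the mouth along the bench. For roughly the last 70 mm of the push it hung about a millimetre off the bench, shown by about 5 N of lift. I set it back down and slid it the last couple of millimetres until it stopped. At 13–17 N the tool no longer moved forward.
- **Home check:** The deck's rear edge puts its front at x ≈ 0.787 m, against about 0.783 m for the stop's face. That 4 mm difference is a little more than the cameras' 2 mm accuracy. After I let go, the rear corner was in the same place in the picture.
- **Bystanders:** The image comparison around each one was uniform (9.5 to 10.9 for the far-left meter, fan, can, right-hand meter, tray, driver and pink carrier), so nothing there appears to have moved. I did not compare the green carrier or the second meter on the right.
- **Disagreeing check:** My last comparison around the stop and the left end of the lip differed by 5.9 against 1.4 of noise. I did not follow it up. The pictures before and after show no shift there by eye, and the carrier and its shadow moved nearby in between, but it could hide a very small change.

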